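# Rebuild the bearing stack on a pottery turntable's spindle

## Robot

A 6-joint arm with a two-finger parallel gripper is mounted at the origin on the work surface. World frame = base frame: x ahead of the robot, y to its left, z up, the work surface at z = 0. Lengths are in m, angles in rad, forces in N, time in s.
With the tool pointing down it reaches from about 0.35 to 0.775 m from the base axis. Payload 7.3 kg.
Tool frame: the origin (TCP) lies at the very end of the fingers, on their centre line; the grasp point (between the pads) lies 19 mm behind it (robot.hold_point_z is the distance from the TCP to the grasp point, in m); z points along the fingers, y is the direction in which the jaws open and shut (so a half turn about z gives the same grasp; the last joint's range is limited). The gripper opens to 92 mm and grips with 3 to 60 N. Pads are 19 mm wide; open, the fingers measure 130 mm over their backs; the gripper's body (75 mm by 190 mm) begins 47 mm behind the grasp point.
Start: joints at [-1.474, 0.342, 1.524, -0, 1.275, -0.146], TCP at [0.126, -0.51, 0.198] pointing down, gripper open.
Joint ranges: [-2.53, 2.53], [-0.77, 2.02], [0.04, 2.7], [-1, 4.14], [0.28, 2.66], [-3.11, 3.11]. Speed limits (rad/s): [2.57, 2.57, 3.14, 3.14, 3.14, 3.14].

## Interface

Orientations are given as [roll, pitch, yaw] about the fixed x, y, z axes, in that order (R = Rz(yaw) Ry(pitch) Rx(roll)).
In Python, from cell import monitor, viewer, robot gives the robot as it stands.
- The arm moves only by the tool move_arm, never from a script. Its argument "deltas" is a list of rows, each an object of numbers: "x", "y", "z": the shift along the tool's x, y, z in m; "wx", "wy", "wz": the turn, a rotation vector about the tool's x, y, z in degrees; "hand": the opening, from 0 (shut) to 1 (fully open). In form: [{"x": .., "y": .., "z": .., "wx": .., "wy": .., "wz": .., "hand": ..}, ...]. A call has 1 to 8 rows; each row is the pose to reach, as a shift and turn from the pose commanded when the call began, along the tool's axes at that moment; what a row does not reach only later rows make up. A row lasts 1/8 s, in which the tool goes at most 62.5 mm and 10.7 degrees, less where a joint would pass 70% of its speed; a pose out of reach is approached as far as the arm can. A call with a gripper value outside its range is refused whole. The fingers move at their own pace and stop on an object; "grip_force" is the grip in N (left out, the last holds). Time passes only in rows, so rows that repeat a pose let the fingers close. It gives the time, the measured TCP pose, the force and the opening at its end, in the units of the state.
- monitor.observe(): the state, without advancing time (a new reading comes with each control period).
- viewer.read_camera(name): name is "scene" or "top"; returns the picture (384x512x3 uint8, red, green, blue); there is no depth.
- viewer.camera_params(name): a dict with "camera_matrix" (3x3 intrinsics, pixels), "R" (3x3) and "t" (3): a world point X has camera coordinates R X + t. Camera axes: x right, y down, z forward; pixel columns grow to the right and rows downward; lengths in m; the calibration is good to about 2 mm. A picture is of the moment at which its call begins. camera_params takes no time and is no camera call.
- robot.hand_in(): hands the job in, once; it reports no verdict.
The state is a dict: "time": time; "qpos": joint angles; "qvel": joint speeds; "joint_efforts": joint torques, N m; "tool_pos": TCP position; "tool_rot": TCP orientation; "contact_force": force on the tool from outside, world axes, zero at the start; "torque": the same for the moment, N m; "opening": finger opening in m.
Only numpy, scipy, OpenCV 4.12 (cv2) and the standard library are available. Lean on these libraries where they do the work, as an engineer would, in place of code of your own. Each camera call takes 0.05 s, during which the arm holds its last target. There are 200 camera calls.

## Task

Rebuild the bearing stack on the turntable's upright spindle: first the blue spacer, then the brass washer, then the orange bushing, each lowered (not dropped) onto the spindle and fully home on the one below. The bushing's square hole only goes over the spindle's square when the two line up, so with the bushing resting lightly on the square turn it up to a quarter turn until you feel it drop in, then slide it down until it sits on the washer; never press hard on the spindle or the stack. Leave the stack standing free, and everything else on the bench where it is.

Things in the scene. Friction and masses are not known exactly. Their poses are not given: they have to be found in the camera images.
- hub (a point): centre of the flat top of the dark steel hub, 56 mm across, 50 mm above the bench, on the turntable's fixed green base (round foot 170 mm across); z up. The steel spindle stands on it: measured up from here, round, 26 mm thick, from 0 to 26 mm; square, 18 x 18 mm, 25.5 over corners, from 26 to 50 mm; then a blunt cone, 18 mm wide at its foot, 8 at its top, from 50 to 60 mm
- square_top (a point): point on the spindle's axis, 50 mm above hub, at the flat top of its square part; z up. Which way the square faces differs each time and is not reported (not this point's yaw); it repeats every 90 degrees. Hub and spindle sit on a spring: pressed with over 3 N they sink 1 mm per 3 N, at most 6 mm, then are rigid. The spindle is stiff to turn: it turns only above 0.25 N m
- spacer_mid (a point): centre, half-way up, of the blue plastic spacer: a round tube, 46 mm outside, 30 mm bore, 22 mm high, 50 g, standing upright on the bench. z is its axis. Home: its underside on the hub, this point 11 mm above hub.
- washer_mid (a point): centre, half-way up, of the brass washer: 48 mm outside, 30 mm bore, 6 mm thick, 40 g, lying flat on the bench. z is its axis. Home: on the spacer, this point 25 mm above hub.
- bushing_mid (a point): centre, half-way up, of the orange bushing: upright octagon, 42 mm across flats, 24 mm high, 60 g, square through hole 19.6 x 19.6 mm. z is its axis; hole sides lie along its x and y, its eight flats face x, y and the diagonals. Rests on the square's top with this point 62 mm above hub, unless lined up within about 5 degrees. Home: on the washer, this point 40 mm above hub
- wheelhead: bystander: the turntable's round aluminium wheel head, 210 mm across and 12 mm thick, lying flat; origin under its centre
- bowl: bystander: turquoise bowl, 150 mm across, 65 mm high; origin under its centre
- jar: bystander: amber glaze jar, 68 mm across, 70 mm high; origin under its centre
- rib: bystander: flat wooden potter's rib, 95 x 50 x 6 mm; origin under its centre
- looptool: bystander: loop tool, wooden handle and steel wire loop, 177 mm long along its x, 14 mm thick handle; origin under the middle of its length
- brush: bystander: brush 170 mm long, lying along its x; origin under its middle
- rubber_ring: bystander: small black rubber ring, 32 mm across, 8 mm high; not part of the stack; origin under its centre
- cup: bystander: terracotta cup, 72 mm across, 70 mm high; origin under its centre
Things that resemble listed ones, but are neither listed nor needed, are in the scene too. Of the things shaped like the part that bears hub, the green one is meant.

How it is judged:
By the outcome, as a careful person would: the job done as asked, in the order asked, and still so for the second after the job is handed in, with the robot touching nothing.
It also fails if it takes over 72 s, if anything falls off the work surface, if the arm or the gripper's body presses on something with over 40 N, if the wrist force passes 120 N, or if a joint passes its speed limit or range.

## Working session

There is one attempt and no reset: what is moved stays moved. The work goes in short steps, Python scripts to look and compute and a tool call to move; the robot and the scene stay as the last step left them, time stands still between calls to the robot, and variables do not carry over. Pictures are saved under pics/ and viewed, about 8 in all and at most 12, crops included, and the job is handed in when it is done.

Besides the shell and the picture viewer there is one more tool, called as name(argument=value, ...), one argument or row to a line, values as JSON. move_arm: Moves the arm, as the interface text tells. Its arguments: {"type":"object","properties":{"deltas":{"type":"array","items":{"type":"object","properties":{"x":{"type":"number"},"y":{"type":"number"},"z":{"type":"number"},"wx":{"type":"number"},"wy":{"type":"number"},"wz":{"type":"number"},"hand":{"type":"number"}}}},"grip_force":{"type":"number"}},"required":["deltas"]}

```bash
mkdir -p pics; cat > h.py <<'E'
import numpy as np,cv2
from cell import monitor,viewer,robot
def grab(n,f):
    im=viewer.read_camera(n)[:,:,::-1].copy(); cv2.imwrite('pics/'+f,im); return im
def ray(n,u,v,z):
    p=viewer.camera_params(n);K=np.array(p['camera_matrix']);R=np.array(p['R']);t=np.array(p['t'])
    c=-R.T@t; d=R.T@np.linalg.solve(K,[u,v,1.]); return c+d*(z-c[2])/d[2]
def proj(n,X):
    p=viewer.camera_params(n);x=np.array(p['camera_matrix'])@(np.array(p['R'])@np.array(X)+np.array(p['t'])); return x[:2]/x[2]
E
python3 - <<'E'
from h import *
a=grab('top','top0.png');b=grab('scene','sc0.png')
for n in('top','scene'):
    p=viewer.camera_params(n);print(n,p, -np.array(p['R']).T@np.array(p['t']))
print(monitor.observe())
cv2.imwrite('pics/top0b.png',cv2.resize(a,(800,600),interpolation=cv2.INTER_CUBIC))
cv2.imwrite('pics/sc0b.png',cv2.resize(b,(800,600),interpolation=cv2.INTER_CUBIC))
E
```

```text
top {'camera_matrix': array([[447.64246912,   0.        , 254.0570576 ],
       [  0.        , 447.64246912, 181.48410729],
       [  0.        ,   0.        ,   1.        ]]), 'R': array([[ 1.95358941e-02, -9.99804043e-01,  3.19753249e-03],
       [-9.77653397e-01, -1.97724238e-02, -2.09291391e-01],
       [ 2.09313602e-01,  9.62615948e-04, -9.77848091e-01]]), 't': array([-0.02421933,  0.5316249 ,  1.65174749])} [ 0.17448482 -0.01529307  1.72650009]
scene {'camera_matrix': array([[348.88109784,   0.        , 253.27033662],
       [  0.        , 348.88109784, 192.18939594],
       [  0.        ,   0.        ,   1.        ]]), 'R': array([[ 0.81957927,  0.57271311, -0.0170152 ],
       [ 0.40060824, -0.59401501, -0.69760964],
       [-0.40963747,  0.56492997, -0.71627598]]), 't': array([-0.40621481, -0.16450386,  1.27457279])} [ 0.92093962 -0.58511759  0.79127456]
{'time': 0.1, 'qpos': array([-1.47399623e+00,  3.42690276e-01,  1.52489670e+00, -1.51433626e-05,
        1.27541253e+00, -1.45961017e-01]), 'qvel': array([ 0.00073594, -0.00244232, -0.00436496,  0.00166422,  0.00129692,
        0.00120571]), 'joint_efforts': array([ 2.34863459e-03, -4.32003415e+01, -2.44694835e+01,  7.20058288e-02,
        5.25650731e-02, -5.10323014e-05]), 'tool_pos': array([ 0.1261992 , -0.50919759,  0.19700382]), 'tool_rot': array([-3.14019865e+00, -1.90289831e-04,  2.42765398e-01]), 'contact_force': array([-0.71270956,  0.83036217,  0.32589501]), 'torque': array([-0.00951481, -0.01463955,  0.01312933]), 'opening': 0.09195617665729956}
```

View pics/top0b.png

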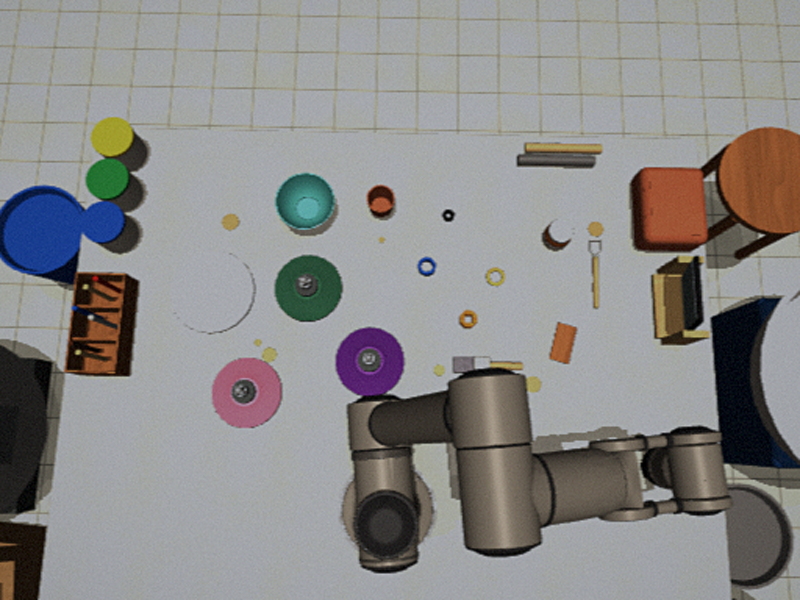

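View pics/sc0b.png

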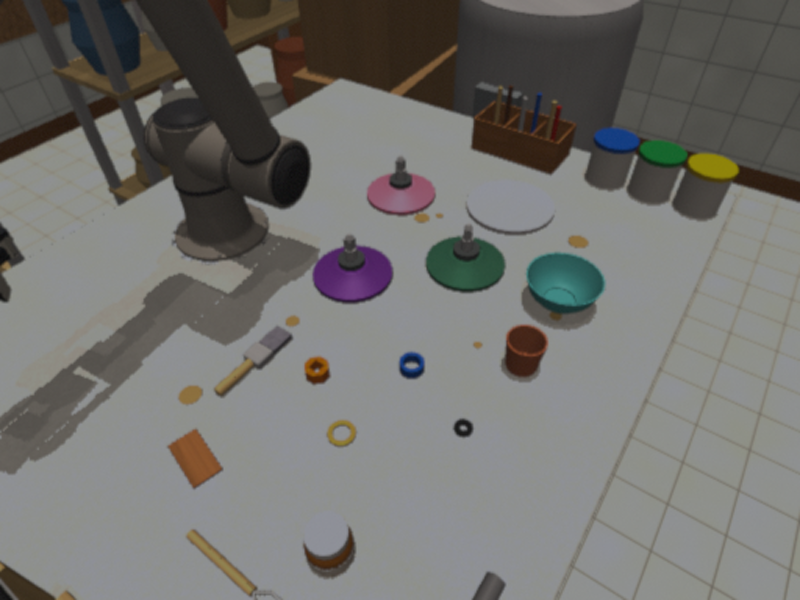

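The top view (800x600) shows three spindle bases: green (308,287), purple (370,360) and pink (246,392). Green is the one named in the task. The parts are the blue spacer (427,267), the brass washer (495,277) and the orange bushing (468,319); the black ring (448,215) is a bystander. Next I'll measure them and confirm in one enlarged composite.

```bash
cat > seg.py <<'E'
from h import *
def seg(im,box,h0,h1,s0=90,v0=40):
    x0,y0,x1,y1=box; hsv=cv2.cvtColor(im[y0:y1,x0:x1],cv2.COLOR_BGR2HSV)
    m=cv2.inRange(hsv,(h0,s0,v0),(h1,255,255))
    n,l,st,_=cv2.connectedComponentsWithStats(m); k=1+np.argmax(st[1:,4])
    c=max(cv2.findContours((l==k).astype('u1'),cv2.RETR_EXTERNAL,cv2.CHAIN_APPROX_NONE)[0],key=len)
    hull=cv2.convexHull(c); M=np.zeros(m.shape,'u1'); cv2.fillConvexPoly(M,hull,1)
    ys,xs=np.nonzero(M); return np.array([xs.mean()+x0,ys.mean()+y0]),st[k].tolist()
E
python3 - <<'E'
from seg import *
a=cv2.imread('pics/top0.png');b=cv2.imread('pics/sc0.png')
# display px -> orig
B={'spacer':((262,160,286,182),(250,220,278,247),100,130,.011,(.0115)),
   'washer':((305,165,330,190),(205,265,232,290),15,35,.003,.003),
   'bushing':((288,194,312,215),(190,225,216,248),3,20,.012,.012)}
for k,(bt,bs,h0,h1,z,_) in B.items():
    for n,im,bx in(('top',a,bt),('scene',b,bs)):
        c,st=seg(im,bx,h0,h1); print(k,n,c.round(1),st,ray(n,*c,z).round(4))
c,st=seg(a,(170,155,225,212),50,90,60,20);print('green top',c,st,ray('top',*c,.02).round(4))
c,st=seg(b,(265,145,330,190),50,90,60,20);print('green sc',c,st)
cr=[a[155:215,165:245],a[155:215,255:335],b[135:195,260:340],b[220:280,195:275]]
r=[cv2.resize(x,(400,300),interpolation=cv2.INTER_CUBIC) for x in cr]
cv2.imwrite('pics/c1.png',np.vstack([np.hstack(r[:2]),np.hstack(r[2:])]))
E
```

```text
spacer top [272.6 169.9] [5, 4, 12, 12, 65] [ 0.59   -0.0856  0.011 ]
spacer scene [263.2 233.1] [6, 5, 16, 17, 170] [ 0.5893 -0.0851  0.011 ]
washer top [316.7 176.7] [6, 6, 12, 12, 62] [ 0.5678 -0.2605  0.003 ]
washer scene [218.2 276.7] [5, 4, 18, 16, 134] [ 0.5687 -0.2608  0.003 ]
bushing top [299.1 203.7] [6, 4, 11, 12, 76] [ 0.4569 -0.19    0.012 ]
bushing scene [202.2 236.1] [5, 3, 15, 17, 213] [ 0.4552 -0.1903  0.012 ]
green top [196.92086835 184.1022409 ] [6, 8, 43, 43, 1236] [0.5249 0.2085 0.02  ]
green sc [297.3773862  168.43171806] [8, 7, 50, 34, 1148]
```

View pics/c1.png

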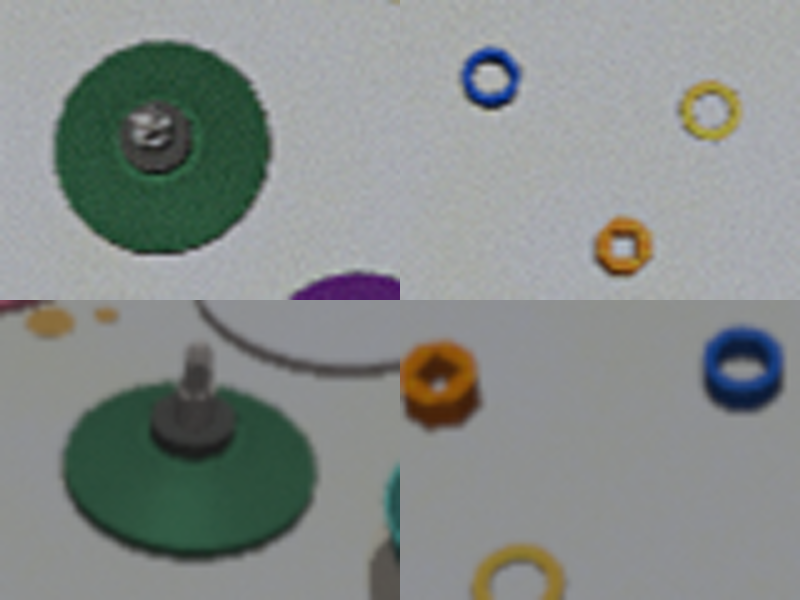

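The crop confirms it: green base with a bare spindle, and clear views of the blue tube, flat brass washer and octagonal orange bushing with a square hole lying roughly along the world axes. Next I'll fix the spindle axis from both views.

```bash
python3 - <<'E'
from seg import *
from scipy.optimize import minimize,fsolve
a=cv2.imread('pics/top0.png');b=cv2.imread('pics/sc0.png')
ct,_=seg(a,(170,155,225,212),50,90,60,20);cs,_=seg(b,(265,145,330,190),50,90,60,20)
f=lambda v:(ray('top',*ct,v[0])-ray('scene',*cs,v[1]))[:2]
# foot only: axis-line crossing
v=fsolve(f,[.02,.02]);print('foot',v.round(4),ray('top',*ct,v[0]).round(4))
# hub+spindle silhouette: saturation-low within green neighbourhood
def mask(im,box):
    x0,y0,x1,y1=box;h=cv2.cvtColor(im[y0:y1,x0:x1],cv2.COLOR_BGR2HSV); return ((h[...,1]<75)).astype(float)
th=np.linspace(0,2*np.pi,48)
def circ(xy,r,z): return np.c_[xy[0]+r*np.cos(th),xy[1]+r*np.sin(th),0*th+z]
def sil(n,xy,box,S=8):
    x0,y0,x1,y1=box;M=np.zeros(((y1-y0)*S,(x1-x0)*S),'u1')
    for parts in([(.028,.05),(.028,.038)],[(.013,.05),(.013,.076)],[(.0115,.076),(.0115,.1)],[(.009,.1),(.004,.11)]):
        P=np.array([proj(n,p) for r,z in parts for p in circ(xy,r,z)])
        P=((P-[x0,y0]+.5)*S).astype('i4'); cv2.fillConvexPoly(M,cv2.convexHull(P),1)
    return cv2.resize(M.astype('f4'),(x1-x0,y1-y0),interpolation=cv2.INTER_AREA)
bt=(186,170,207,193);bs=(287,141,312,166)
mt,ms=mask(a,bt),mask(b,bs)
for y in ms: print(''.join('#' if q else '.' for q in y))
for y in mt: print(''.join('#' if q else '.' for q in y))
def cost(p,w): 
    c=0
    if w!='s': c+=((sil('top',p,bt)-mt)**2).sum()
    if w!='t':
        s=sil('scene',p,bs); c+=((s-ms)**2)[8:].sum()
    return c
for w in 'tsb':
    best=min(((cost((x,y),w),x,y) for x in np.arange(.512,.537,.001) for y in np.arange(.197,.22,.001)));print(w,best)
E
```

```text
foot [-0.0015  0.0029] [ 0.5293  0.2113 -0.0015]
#########################
#########################
#########################
#########################
#########################
#########################
#########################
#########################
#########################
#########################
#########################
###....##################
.......##########..######
.....############......##
....###############......
...#################.....
...#################.....
...#################.....
...#################.....
...#################.....
...#################.....
....###############......
....###############......
.....#############.......
.......##########........
.....................
.....................
.....................
.....................
.....................
........#####........
......########.......
.....###########.....
....############.....
...##############....
...##############....
...##############....
...##############....
...##############....
...##############....
....#############....
....############.....
.....##########......
......########.......
.........#.#.........
.....................
.....................
.....................Traceback (most recent call last):
  File "<stdin>", line 30, in <module>
  File "<stdin>", line 30, in <genexpr>
  File "<stdin>", line 25, in cost
  File "<stdin>", line 16, in sil
  File "h.py", line 9, in proj
    p=viewer.camera_params(n);x=np.array(p['camera_matrix'])@(np.array(p['R'])@np.array(X)+np.array(p['t'])); return x[:2]/x[2]
ValueError: time passes only in moves, steps and waits
```

```bash
sed -i 's/^def grab/from functools import lru_cache\nP=lru_cache(None)(viewer.camera_params)\ndef grab/; s/viewer.camera_params(n)/P(n)/' h.py; python3 - <<'E'
from seg import *
a=cv2.imread('pics/top0.png');b=cv2.imread('pics/sc0.png')
def cen(im,box,ymin):
    x0,y0,x1,y1=box;h=cv2.cvtColor(im[y0:y1,x0:x1],cv2.COLOR_BGR2HSV);m=(h[...,1]<75);m[:ymin]=0
    m=cv2.morphologyEx(m.astype('u1'),cv2.MORPH_OPEN,np.ones((3,3)))
    n,l,st,c=cv2.connectedComponentsWithStats(m,connectivity=4);k=1+np.argmax(st[1:,4]);return c[k]+[x0,y0]
th=np.linspace(0,2*np.pi,48)
def sil(n,xy,box,S=8):
    x0,y0,x1,y1=box;M=np.zeros(((y1-y0)*S,(x1-x0)*S),'u1')
    for parts in([(.028,.05),(.028,.036)],[(.013,.05),(.013,.076)],[(.0115,.076),(.0115,.1)],[(.009,.1),(.004,.11)]):
        Q=np.array([proj(n,[xy[0]+r*np.cos(t),xy[1]+r*np.sin(t),z]) for r,z in parts for t in th])
        cv2.fillConvexPoly(M,cv2.convexHull(((Q-[x0,y0]+.5)*S).astype('i4')),1)
    return cv2.resize(M.astype('f4'),(x1-x0,y1-y0),interpolation=cv2.INTER_AREA)
bt=(184,168,209,195);bs=(287,141,312,166)
def mk(im,b): h=cv2.cvtColor(im[b[1]:b[3],b[0]:b[2]],cv2.COLOR_BGR2HSV);return (h[...,1]<75).astype(float)
mt,ms=mk(a,bt),mk(b,bs)
best=min((((sil('top',(x,y),bt)-mt)**2).sum()+((sil('scene',(x,y),bs)-ms)**2)[14:].sum(),x,y) for x in np.arange(.519,.536,.001) for y in np.arange(.203,.218,.001))
print(best)
print(proj('top',[best[1],best[2],.11]),proj('scene',[best[1],best[2],.11]))
# spindle column centre in scene (rows near the square): dark/bright vs green not available; print gray
print(b[133:160,292:306].mean(2).astype(int))
E
```

```text
(np.float64(14.071533203125), np.float64(0.529), np.float64(0.21100000000000002))
[193.34097672 178.03634023] [299.74826393 143.06125655]
[[142 143 143 142 141 134 110 107 137 145 145 145 144 145]
 [143 143 144 143 143 141 126  94 124 142 145 144 145 144]
 [144 143 143 143 143 142 130  95 106 135 144 145 145 144]
 [143 143 144 143 144 142 136 110  86 115 140 144 145 144]
 [144 144 142 143 144 144 142 126  80  85 122 140 144 144]
 [143 143 143 143 144 144 143 133 100  72  89 124 140 143]
 [144 143 143 144 145 144 144 142 130  98  77  93 121 136]
 [143 144 144 144 144 145 144 144 141 131 100  75  83 113]
 [144 144 144 144 144 144 144 143 143 141 131  99  73  79]
 [144 144 143 143 143 144 142 141 140 141 141 131 100  75]
 [143 144 143 143 142 139 131 129 128 131 141 141 131 109]
 [143 143 144 144 140 123 106 110 109 108 133 143 143 139]
 [143 143 143 143 134 110  95  97  96  98 118 142 144 144]
 [143 142 143 142 133 104  90  93  93  94 115 141 144 144]
 [143 143 142 142 130  88  81  83  85  92 115 141 144 144]
 [143 143 143 142 128  75  67  60  64  83 115 141 143 144]
 [141 141 142 139 119  69  58  57  58  70 105 140 143 144]
 [132 128 129 127  99  64  59  58  58  70 105 140 143 144]
 [103  89  99 102  76  59  57  57  57  74 109 130 129 134]
 [ 66  62  70  82  77  62  58  59  61  78 107 101  92 104]
 [ 58  57  60  67  86  77  64  69  75  75  91  72  63  65]
 [ 59  58  56  58  74  83  69  76  84  66  66  59  60  57]
 [ 59  60  56  51  55  59  59  60  61  56  55  56  59  59]
 [ 59  57  55  50  52  55  57  57  57  55  53  56  60  60]
 [ 58  57  55  48  53  55  56  60  57  56  54  58  59  61]
 [ 59  58  55  50  54  54  57  58  57  54  53  59  59  60]
 [ 59  59  57  51  53  55  59  58  56  53  53  59  59  60]]
```

The foot fit and the hub silhouette agree on the spindle axis: (0.529, 0.211). I'll go above the spacer with yaw 0.

move_arm(
  deltas=[
    {"x": 0.276,"y": -0.15,"z": 0.0,"wz": 7},
    {"x": 0.552,"y": -0.3,"z": 0.077,"wz": 13.9},
    {"x": 0.552,"y": -0.3,"z": 0.077,"wz": 13.9},
    {"x": 0.552,"y": -0.3,"z": 0.077,"wz": 13.9},
    {"x": 0.552,"y": -0.3,"z": 0.077,"wz": 13.9},
    {"x": 0.552,"y": -0.3,"z": 0.077,"wz": 13.9},
    {"x": 0.552,"y": -0.3,"z": 0.077,"wz": 13.9},
    {"x": 0.552,"y": -0.3,"z": 0.077,"wz": 13.9},
  ],
  grip_force=10,
)

```text
schema error: expected keys x, y, z, wx, wy, wz, hand
```

All keys are needed in each row.

move_arm(
  deltas=[
    {"x": 0.276,"y": -0.15,"z": 0.0,"wx": 0,"wy": 0,"wz": 7,"hand": 1},
    {"x": 0.552,"y": -0.3,"z": 0.077,"wx": 0,"wy": 0,"wz": 13.9,"hand": 1},
    {"x": 0.552,"y": -0.3,"z": 0.077,"wx": 0,"wy": 0,"wz": 13.9,"hand": 1},
    {"x": 0.552,"y": -0.3,"z": 0.077,"wx": 0,"wy": 0,"wz": 13.9,"hand": 1},
    {"x": 0.552,"y": -0.3,"z": 0.077,"wx": 0,"wy": 0,"wz": 13.9,"hand": 1},
    {"x": 0.552,"y": -0.3,"z": 0.077,"wx": 0,"wy": 0,"wz": 13.9,"hand": 1},
    {"x": 0.552,"y": -0.3,"z": 0.077,"wx": 0,"wy": 0,"wz": 13.9,"hand": 1},
    {"x": 0.552,"y": -0.3,"z": 0.077,"wx": 0,"wy": 0,"wz": 13.9,"hand": 1},
  ],
  grip_force=10,
)

```text
time: 1.1
tool_pos: [0.4935, -0.1733, 0.1381]
tool_rot: [3.141, 0.0, 0.0]
contact_force: [-0.5, -0.3, -0.3]
opening: 0.0918
```

move_arm(
  deltas=[
    {"x": 0.0,"y": 0.0,"z": 0.0,"wx": 0,"wy": 0,"wz": 0,"hand": 1},
    {"x": 0.0,"y": 0.0,"z": 0.0,"wx": 0,"wy": 0,"wz": 0,"hand": 1},
  ],
)

```text
time: 1.35
tool_pos: [0.4919, -0.1748, 0.1382]
tool_rot: [-3.142, 0.001, 0.001]
contact_force: [-0.6, -0.6, -0.2]
opening: 0.0923
```

move_arm(
  deltas=[
    {"x": 0.049,"y": -0.045,"z": 0.03,"wx": 0,"wy": 0,"wz": 0,"hand": 1},
    {"x": 0.098,"y": -0.0895,"z": 0.06,"wx": 0,"wy": 0,"wz": 0,"hand": 1},
    {"x": 0.098,"y": -0.0895,"z": 0.09,"wx": 0,"wy": 0,"wz": 0,"hand": 1},
    {"x": 0.098,"y": -0.0895,"z": 0.12,"wx": 0,"wy": 0,"wz": 0,"hand": 1},
    {"x": 0.098,"y": -0.0895,"z": 0.132,"wx": 0,"wy": 0,"wz": 0,"hand": 0.8},
    {"x": 0.098,"y": -0.0895,"z": 0.132,"wx": 0,"wy": 0,"wz": 0,"hand": 0.4},
    {"x": 0.098,"y": -0.0895,"z": 0.132,"wx": 0,"wy": 0,"wz": 0,"hand": 0.4},
    {"x": 0.098,"y": -0.0895,"z": 0.132,"wx": 0,"wy": 0,"wz": 0,"hand": 0.4},
  ],
  grip_force=10,
)

```text
time: 2.35
tool_pos: [0.591, -0.086, 0.008]
tool_rot: [3.141, -0.002, -0.0]
contact_force: [0.3, 1.1, -0.4]
opening: 0.0566
```

```bash
python3 - <<'E'
from h import *
o=monitor.observe();print(o['time'],o['tool_pos'],o['opening'],o['contact_force'])
b=grab('scene','g1.png');cv2.imwrite('pics/g1c.png',cv2.resize(b[190:280,200:320],(640,480),interpolation=cv2.INTER_CUBIC))
E
```

```text
2.35 [ 0.59102955 -0.08601098  0.00803409] 0.05664976676404258 [ 0.34020407  1.11490072 -0.36073629]
```

View pics/g1c.png

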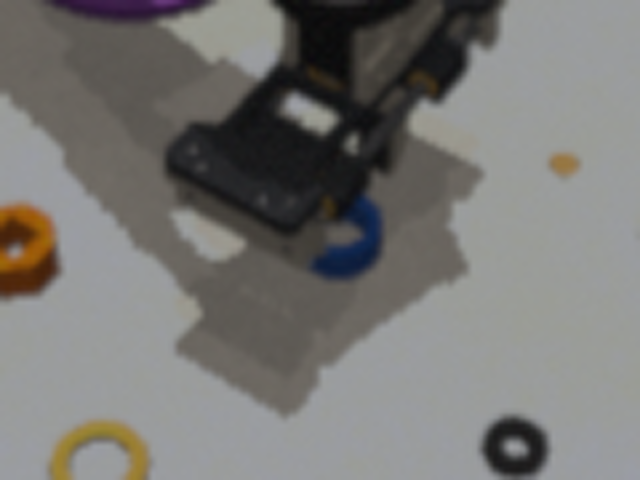

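The gripper straddles the blue spacer (340,235 in the crop). Now I'll close and lift.

move_arm(
  deltas=[
    {"x": 0,"y": 0,"z": 0,"wx": 0,"wy": 0,"wz": 0,"hand": 0.3},
    {"x": 0,"y": 0,"z": 0,"wx": 0,"wy": 0,"wz": 0,"hand": 0.3},
    {"x": 0,"y": 0,"z": 0,"wx": 0,"wy": 0,"wz": 0,"hand": 0.3},
    {"x": 0,"y": 0,"z": 0,"wx": 0,"wy": 0,"wz": 0,"hand": 0.3},
    {"x": 0,"y": 0,"z": -0.03,"wx": 0,"wy": 0,"wz": 0,"hand": 0.3},
    {"x": 0,"y": 0,"z": -0.08,"wx": 0,"wy": 0,"wz": 0,"hand": 0.3},
    {"x": 0,"y": 0,"z": -0.14,"wx": 0,"wy": 0,"wz": 0,"hand": 0.3},
    {"x": 0,"y": 0,"z": -0.14,"wx": 0,"wy": 0,"wz": 0,"hand": 0.3},
  ],
  grip_force=10,
)

```text
time: 3.4
tool_pos: [0.5934, -0.0861, 0.1521]
tool_rot: [3.139, -0.01, 0.0]
contact_force: [0.2, -0.6, -0.2]
opening: 0.0275
```

move_arm(
  deltas=[
    {"x": -0.012,"y": -0.059,"z": 0,"wx": 0,"wy": 0,"wz": 0,"hand": 0.3},
    {"x": -0.024,"y": -0.118,"z": 0,"wx": 0,"wy": 0,"wz": 0,"hand": 0.3},
    {"x": -0.037,"y": -0.178,"z": 0,"wx": 0,"wy": 0,"wz": 0,"hand": 0.3},
    {"x": -0.049,"y": -0.237,"z": 0,"wx": 0,"wy": 0,"wz": 0,"hand": 0.3},
    {"x": -0.0605,"y": -0.28,"z": 0,"wx": 0,"wy": 0,"wz": 0,"hand": 0.3},
    {"x": -0.0605,"y": -0.297,"z": 0,"wx": 0,"wy": 0,"wz": 0,"hand": 0.3},
    {"x": -0.0605,"y": -0.297,"z": 0,"wx": 0,"wy": 0,"wz": 0,"hand": 0.3},
    {"x": -0.0605,"y": -0.297,"z": 0,"wx": 0,"wy": 0,"wz": 0,"hand": 0.3},
  ],
)

```text
time: 4.4
tool_pos: [0.5301, 0.2101, 0.1462]
tool_rot: [3.141, 0.0, -0.001]
contact_force: [-0.3, 0.6, -0.0]
opening: 0.0277
```

```bash
python3 - <<'E'
from h import *
o=monitor.observe();print(o['time'],o['tool_pos'],o['opening'],o['contact_force'],o['qpos'])
b=grab('scene','g2.png');t=grab('top','g2t.png')
c=lambda i,x,y:cv2.resize(i[y-30:y+30,x-40:x+40],(400,300),interpolation=cv2.INTER_CUBIC)
cv2.imwrite('pics/g2c.png',np.hstack([c(b,299,140),c(t,194,180)]))
E
```

```text
4.4 [0.53013992 0.21013495 0.1461838 ] 0.02769327810585868 [-0.26882264  0.55964565 -0.04540953] [ 2.43389232e-01  4.68525394e-01  1.47393985e+00 -6.75605878e-04
  1.19977153e+00  1.81552061e+00]
```

View pics/g2c.png

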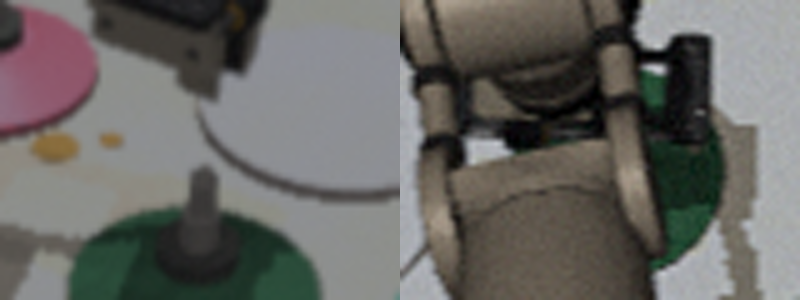

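The opening reads 27.7 mm, so the spacer is not in the jaws. I'll check where it is now.

```bash
python3 - <<'E'
from seg import *
b=cv2.imread('pics/g2.png');t=cv2.imread('pics/g2t.png')
c,s=seg(b,(235,205,300,265),100,130);print(c,s,ray('scene',*c,.011))
c,s=seg(t,(250,150,300,195),100,130);print(c,s,ray('top',*c,.011))
for y in(-.0575,-.086,-.1145): print(proj('scene',[.591,y,.008]),(proj('scene',[.591,y,.008])-[200,190])*640/120)
print(proj('scene',[.53,.21,.146]),proj('scene',[.53,.196,.146]))
cv2.imwrite('pics/g2d.png',cv2.resize(b[80:290,150:430],(800,600),interpolation=cv2.INTER_CUBIC))
E
```

```text
[263.02369668 233.07582938] [21, 20, 15, 17, 169] [ 0.58892092 -0.08546618  0.011     ]
[272.55045872 169.87155963] [17, 14, 12, 12, 64] [ 0.58996963 -0.08556769  0.011     ]
[269.09194225 227.57025027] [368.49035864 200.37466813]
[263.53068602 234.19083173] [338.83032545 235.68443588]
[257.78329004 241.03300942] [308.17754687 272.17605023]
[300.78995177 133.98122621] [298.51329198 136.27622877]
```

View pics/g2d.png

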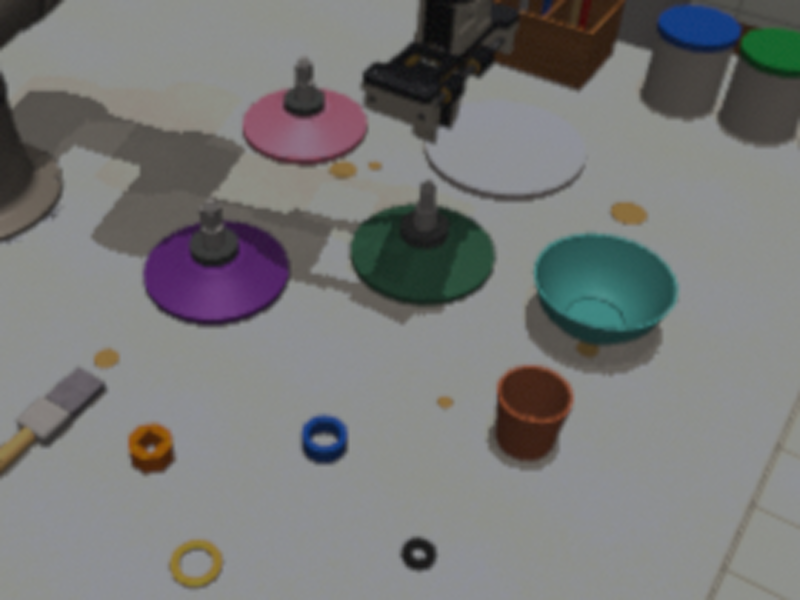

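```bash
python3 - <<'E'
from h import *
def ov(f,T,half,box,S=8):
    im=cv2.imread('pics/'+f); x0,y0,w,h=box
    c=cv2.resize(im[y0:y0+h,x0:x0+w],(w*S,h*S),interpolation=cv2.INTER_CUBIC)
    c=cv2.convertScaleAbs(c,alpha=1.8)
    for y,col in((T[1]-half,(0,0,255)),(T[1]+half,(255,0,255))):
        p=[tuple(int(q) for q in (proj('scene',[T[0],y,T[2]+dz])-[x0,y0]+.5)*S) for dz in(0,.066)]
        cv2.line(c,p[0],p[1],col,1);cv2.circle(c,p[0],4,col,-1)
    return c
g1=ov('g1.png',(.591,-.086,.008),.028,(235,185,50,62));g2=ov('g2.png',(.530,.210,.146),.014,(270,85,50,62))
cv2.imwrite('pics/ov.png',np.hstack([g1,g2]))
E
```

```text
(no output)
```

View pics/ov.png

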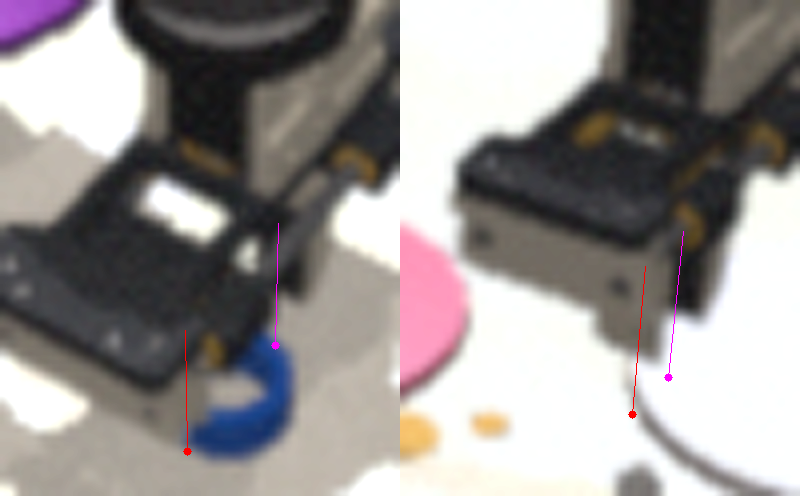

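The overlay shows both fingertips about 7–9 px above where the reported TCP projects (for example tip (695,315) against mark (668,378)). That suggests the real fingertips sit roughly 30 mm higher than reported, which fits the jaws closing above the spacer. I'll go back and test this by descending gently in small steps while watching the force.

move_arm(
  deltas=[
    {"x": 0.012,"y": 0.059,"z": 0,"wx": 0,"wy": 0,"wz": 0,"hand": 1},
    {"x": 0.024,"y": 0.118,"z": 0,"wx": 0,"wy": 0,"wz": 0,"hand": 1},
    {"x": 0.036,"y": 0.177,"z": 0,"wx": 0,"wy": 0,"wz": 0,"hand": 1},
    {"x": 0.048,"y": 0.236,"z": 0.03,"wx": 0,"wy": 0,"wz": 0,"hand": 1},
    {"x": 0.06,"y": 0.28,"z": 0.07,"wx": 0,"wy": 0,"wz": 0,"hand": 1},
    {"x": 0.06,"y": 0.295,"z": 0.11,"wx": 0,"wy": 0,"wz": 0,"hand": 1},
    {"x": 0.06,"y": 0.295,"z": 0.13,"wx": 0,"wy": 0,"wz": 0,"hand": 1},
    {"x": 0.06,"y": 0.295,"z": 0.136,"wx": 0,"wy": 0,"wz": 0,"hand": 1},
  ],
)

```text
time: 5.5
tool_pos: [0.5887, -0.0847, 0.0091]
tool_rot: [-3.141, 0.003, -0.002]
contact_force: [0.8, -0.3, 0.6]
opening: 0.0917
```

move_arm(
  deltas=[
    {"x": 0,"y": 0,"z": 0.003,"wx": 0,"wy": 0,"wz": 0,"hand": 1},
    {"x": 0,"y": 0,"z": 0.006,"wx": 0,"wy": 0,"wz": 0,"hand": 1},
    {"x": 0,"y": 0,"z": 0.009,"wx": 0,"wy": 0,"wz": 0,"hand": 1},
    {"x": 0,"y": 0,"z": 0.01,"wx": 0,"wy": 0,"wz": 0,"hand": 1},
    {"x": 0,"y": 0,"z": 0.01,"wx": 0,"wy": 0,"wz": 0,"hand": 1},
  ],
)

```text
time: 6.12
tool_pos: [0.5899, -0.0833, 0.0007]
tool_rot: [3.141, -0.0, 0.0]
contact_force: [-0.8, 0.3, 0.2]
opening: 0.0918
```

move_arm(
  deltas=[
    {"x": 0,"y": 0,"z": 0.003,"wx": 0,"wy": 0,"wz": 0,"hand": 1},
    {"x": 0,"y": 0,"z": 0.006,"wx": 0,"wy": 0,"wz": 0,"hand": 1},
    {"x": 0,"y": 0,"z": 0.009,"wx": 0,"wy": 0,"wz": 0,"hand": 1},
    {"x": 0,"y": 0,"z": 0.011,"wx": 0,"wy": 0,"wz": 0,"hand": 1},
    {"x": 0,"y": 0,"z": 0.011,"wx": 0,"wy": 0,"wz": 0,"hand": 1},
  ],
)

```text
time: 6.75
tool_pos: [0.5897, -0.0834, -0.0106]
tool_rot: [3.142, 0.0, 0.0]
contact_force: [0.1, -1.0, -0.4]
opening: 0.0919
```

```bash
python3 - <<'E'
from h import *
o=monitor.observe();print(o['time'],o['tool_pos'],o['opening'],o['contact_force'],o['qpos'])
T=o['tool_pos'];im=grab('scene','g3.png');x0,y0,w,h=225,180,66,72;S=8
c=cv2.convertScaleAbs(cv2.resize(im[y0:y0+h,x0:x0+w],(w*S,h*S),interpolation=cv2.INTER_CUBIC),alpha=1.8)
for y,col in((T[1]-.046,(0,0,255)),(T[1]+.046,(255,0,255))):
    p=[tuple(int(q) for q in (proj('scene',[T[0],y,z])-[x0,y0]+.5)*S) for z in(0,.015,.03)]
    for q in p: cv2.circle(c,q,3,col,-1)
cv2.imwrite('pics/g3c.png',c)
E
```

```text
6.75 [ 0.58965251 -0.08341844 -0.01064966] 0.09191790961616726 [ 0.08702788 -0.95611775 -0.44353189] [-2.69114775e-01  6.96355290e-01  1.55395539e+00 -1.48788308e-04
  8.91693374e-01  1.30157266e+00]
```

View pics/g3c.png

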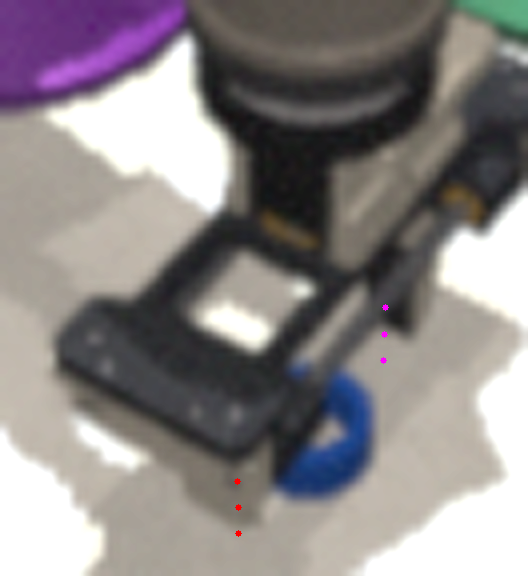

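There is no contact at a reported z of −0.011 and the tips are visibly above the bench, so the reported z is offset. I'll keep stepping down until the force shows bench contact.

move_arm(
  deltas=[
    {"x": 0,"y": 0,"z": 0.002,"wx": 0,"wy": 0,"wz": 0,"hand": 1},
    {"x": 0,"y": 0,"z": 0.004,"wx": 0,"wy": 0,"wz": 0,"hand": 1},
    {"x": 0,"y": 0,"z": 0.006,"wx": 0,"wy": 0,"wz": 0,"hand": 1},
    {"x": 0,"y": 0,"z": 0.006,"wx": 0,"wy": 0,"wz": 0,"hand": 1},
  ],
)

```text
time: 7.3
tool_pos: [0.5897, -0.0834, -0.0166]
tool_rot: [-3.142, 0.0, 0.0]
contact_force: [-0.1, -0.0, 0.3]
opening: 0.0919
```

move_arm(
  deltas=[
    {"x": 0,"y": 0,"z": 0.001,"wx": 0,"wy": 0,"wz": 0,"hand": 1},
    {"x": 0,"y": 0,"z": 0.002,"wx": 0,"wy": 0,"wz": 0,"hand": 1},
    {"x": 0,"y": 0,"z": 0.002,"wx": 0,"wy": 0,"wz": 0,"hand": 1},
  ],
)

```text
time: 7.68
tool_pos: [0.5898, -0.0834, -0.0185]
tool_rot: [3.142, 0.0, 0.0]
contact_force: [-0.6, 0.2, -0.8]
opening: 0.0919
```

move_arm(
  deltas=[
    {"x": 0,"y": 0,"z": 0.001,"wx": 0,"wy": 0,"wz": 0,"hand": 1},
    {"x": 0,"y": 0,"z": 0.002,"wx": 0,"wy": 0,"wz": 0,"hand": 1},
    {"x": 0,"y": 0,"z": 0.003,"wx": 0,"wy": 0,"wz": 0,"hand": 1},
    {"x": 0,"y": 0,"z": 0.003,"wx": 0,"wy": 0,"wz": 0,"hand": 1},
  ],
)

```text
time: 8.18
tool_pos: [0.5897, -0.0834, -0.0215]
tool_rot: [3.142, 0.0, 0.0]
contact_force: [-0.8, 0.1, -0.7]
opening: 0.0919
```

move_arm(
  deltas=[
    {"x": 0,"y": 0,"z": 0.001,"wx": 0,"wy": 0,"wz": 0,"hand": 1},
    {"x": 0,"y": 0,"z": 0.002,"wx": 0,"wy": 0,"wz": 0,"hand": 1},
    {"x": 0,"y": 0,"z": 0.002,"wx": 0,"wy": 0,"wz": 0,"hand": 1},
  ],
)

```text
time: 8.55
tool_pos: [0.5897, -0.0834, -0.0235]
tool_rot: [3.142, 0.0, 0.0]
contact_force: [-0.3, -0.2, 0.1]
opening: 0.0917
```

move_arm(
  deltas=[
    {"x": 0,"y": 0,"z": 0.001,"wx": 0,"wy": 0,"wz": 0,"hand": 1},
    {"x": 0,"y": 0,"z": 0.002,"wx": 0,"wy": 0,"wz": 0,"hand": 1},
    {"x": 0,"y": 0,"z": 0.002,"wx": 0,"wy": 0,"wz": 0,"hand": 1},
  ],
)

```text
time: 8.93
tool_pos: [0.5897, -0.0834, -0.0255]
tool_rot: [3.142, 0.0, 0.0]
contact_force: [-0.0, 0.4, 0.4]
opening: 0.0921
```

move_arm(
  deltas=[
    {"x": 0,"y": 0,"z": 0.001,"wx": 0,"wy": 0,"wz": 0,"hand": 1},
    {"x": 0,"y": 0,"z": 0.002,"wx": 0,"wy": 0,"wz": 0,"hand": 1},
    {"x": 0,"y": 0,"z": 0.002,"wx": 0,"wy": 0,"wz": 0,"hand": 1},
  ],
)

```text
time: 9.3
tool_pos: [0.5897, -0.0834, -0.0275]
tool_rot: [3.142, 0.0, 0.0]
contact_force: [-0.0, -0.2, -1.0]
opening: 0.0919
```

```bash
python3 - <<'E'
from h import *
o=monitor.observe();T=o['tool_pos'];print(T,o['contact_force']);im=grab('scene','g4.png');t=grab('top','g4t.png');x0,y0,w,h=225,195,66,60;S=7
c=cv2.convertScaleAbs(cv2.resize(im[y0:y0+h,x0:x0+w],(w*S,h*S),interpolation=cv2.INTER_CUBIC),alpha=1.8)
for y,col in((T[1]-.046,(0,0,255)),(T[1]+.046,(255,0,255))):
    for z in(0,.01,.02): cv2.circle(c,tuple(int(q) for q in (proj('scene',[T[0]+.0095,y,z])-[x0,y0]+.5)*S),3,col,-1)
d=cv2.resize(t[140:200,245:295],(350,420),interpolation=cv2.INTER_CUBIC)
cv2.imwrite('pics/g4c.png',np.hstack([c,d]))
E
```

```text
[ 0.58972165 -0.08343619 -0.02752143] [-0.00608761 -0.22232911 -1.01386153]
```

View pics/g4c.png

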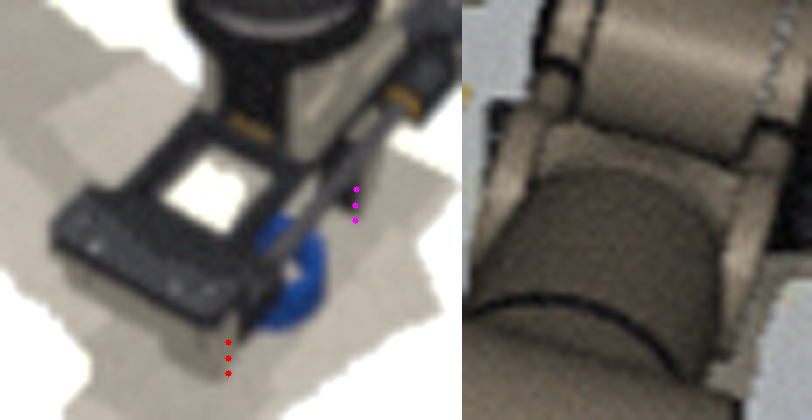

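The tips are now within about 2 mm of the bench and laterally in line with the reported x and y. A little further should give the exact touch height.

move_arm(
  deltas=[
    {"x": 0,"y": 0,"z": 0.001,"wx": 0,"wy": 0,"wz": 0,"hand": 1},
    {"x": 0,"y": 0,"z": 0.001,"wx": 0,"wy": 0,"wz": 0,"hand": 1},
  ],
)

```text
time: 9.65
tool_pos: [0.5897, -0.0834, -0.0285]
tool_rot: [3.142, 0.0, 0.0]
contact_force: [0.2, 0.5, -0.5]
opening: 0.0921
```

move_arm(
  deltas=[
    {"x": 0,"y": 0,"z": 0.001,"wx": 0,"wy": 0,"wz": 0,"hand": 1},
    {"x": 0,"y": 0,"z": 0.001,"wx": 0,"wy": 0,"wz": 0,"hand": 1},
  ],
)

```text
time: 9.9
tool_pos: [0.5899, -0.0835, -0.0288]
tool_rot: [3.141, -0.0, 0.0]
contact_force: [-0.9, 0.7, 4.8]
opening: 0.0917
```

The bench reads −0.0286, so the true tip height is the reported z plus 0.0286. Now I'll raise 5 mm, close on the spacer and lift.

move_arm(
  deltas=[
    {"x": 0,"y": 0.002,"z": -0.006,"wx": 0,"wy": 0,"wz": 0,"hand": 1},
    {"x": 0,"y": 0.002,"z": -0.006,"wx": 0,"wy": 0,"wz": 0,"hand": 0.4},
    {"x": 0,"y": 0.002,"z": -0.006,"wx": 0,"wy": 0,"wz": 0,"hand": 0.4},
    {"x": 0,"y": 0.002,"z": -0.006,"wx": 0,"wy": 0,"wz": 0,"hand": 0.4},
    {"x": 0,"y": 0.002,"z": -0.006,"wx": 0,"wy": 0,"wz": 0,"hand": 0.4},
    {"x": 0,"y": 0.002,"z": -0.006,"wx": 0,"wy": 0,"wz": 0,"hand": 0.4},
  ],
  grip_force=10,
)

```text
time: 10.65
tool_pos: [0.5898, -0.0854, -0.0235]
tool_rot: [3.142, 0.0, 0.0]
contact_force: [0.5, -0.2, -0.1]
opening: 0.0465
```

move_arm(
  deltas=[
    {"x": 0,"y": 0,"z": 0,"wx": 0,"wy": 0,"wz": 0,"hand": 0.4},
    {"x": 0,"y": 0,"z": -0.03,"wx": 0,"wy": 0,"wz": 0,"hand": 0.4},
    {"x": 0,"y": 0,"z": -0.08,"wx": 0,"wy": 0,"wz": 0,"hand": 0.4},
    {"x": 0,"y": 0,"z": -0.13,"wx": 0,"wy": 0,"wz": 0,"hand": 0.4},
    {"x": 0,"y": 0,"z": -0.14,"wx": 0,"wy": 0,"wz": 0,"hand": 0.4},
    {"x": 0,"y": 0,"z": -0.14,"wx": 0,"wy": 0,"wz": 0,"hand": 0.4},
  ],
)

```text
time: 11.4
tool_pos: [0.5897, -0.0854, 0.1166]
tool_rot: [3.141, -0.0, 0.0]
contact_force: [-1.4, -0.5, -0.8]
opening: 0.0455
```

move_arm(
  deltas=[
    {"x": -0.012,"y": -0.058,"z": 0,"wx": 0,"wy": 0,"wz": 0,"hand": 0.4},
    {"x": -0.024,"y": -0.117,"z": 0,"wx": 0,"wy": 0,"wz": 0,"hand": 0.4},
    {"x": -0.036,"y": -0.176,"z": 0,"wx": 0,"wy": 0,"wz": 0,"hand": 0.4},
    {"x": -0.048,"y": -0.235,"z": 0,"wx": 0,"wy": 0,"wz": 0,"hand": 0.4},
    {"x": -0.0607,"y": -0.28,"z": 0,"wx": 0,"wy": 0,"wz": 0,"hand": 0.4},
    {"x": -0.0607,"y": -0.2964,"z": 0,"wx": 0,"wy": 0,"wz": 0,"hand": 0.4},
    {"x": -0.0607,"y": -0.2964,"z": 0,"wx": 0,"wy": 0,"wz": 0,"hand": 0.4},
    {"x": -0.0607,"y": -0.2964,"z": 0,"wx": 0,"wy": 0,"wz": 0,"hand": 0.4},
  ],
)

```text
time: 12.4
tool_pos: [0.5292, 0.2095, 0.1158]
tool_rot: [3.141, 0.001, -0.001]
contact_force: [-0.5, -0.3, 0.3]
opening: 0.045
```

```bash
python3 - <<'E'
from seg import *
o=monitor.observe();T=o['tool_pos'];print(T,o['contact_force'],o['opening']);im=grab('scene','g5.png')
c,s=seg(im,(270,100,330,160),100,130);print(c,s,'spacer centre expected',proj('scene',[.529,.211,.151]))
x0,y0,w,h=265,95,70,75;S=8
cv2.imwrite('pics/g5c.png',cv2.convertScaleAbs(cv2.resize(im[y0:y0+h,x0:x0+w],(w*S,h*S),interpolation=cv2.INTER_CUBIC),alpha=1.6))
E
```

```text
[0.52923349 0.2094892  0.11580494] [-0.50236905 -0.25906365  0.28235962] 0.04501886904894069
[303.53409091 132.90909091] [30, 27, 8, 13, 81] spacer centre expected [300.79749807 132.37618399]
```

View pics/g5c.png

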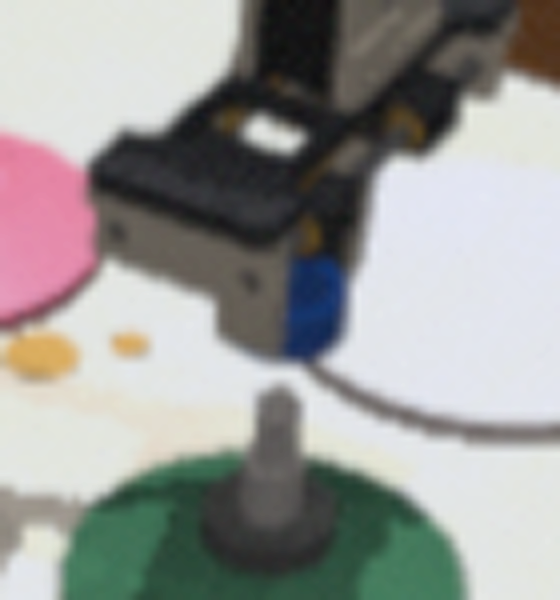

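The spacer is held level above the spindle, with its right edge at px 308.1 against the predicted 308.4. I'll lower it in stages.

move_arm(
  deltas=[
    {"x": 0,"y": -0.0008,"z": 0.01,"wx": 0,"wy": 0,"wz": 0,"hand": 0.4},
    {"x": 0,"y": -0.0008,"z": 0.02,"wx": 0,"wy": 0,"wz": 0,"hand": 0.4},
    {"x": 0,"y": -0.0008,"z": 0.028,"wx": 0,"wy": 0,"wz": 0,"hand": 0.4},
    {"x": 0,"y": -0.0008,"z": 0.034,"wx": 0,"wy": 0,"wz": 0,"hand": 0.4},
    {"x": 0,"y": -0.0008,"z": 0.04,"wx": 0,"wy": 0,"wz": 0,"hand": 0.4},
    {"x": 0,"y": -0.0008,"z": 0.046,"wx": 0,"wy": 0,"wz": 0,"hand": 0.4},
    {"x": 0,"y": -0.0008,"z": 0.05,"wx": 0,"wy": 0,"wz": 0,"hand": 0.4},
    {"x": 0,"y": -0.0008,"z": 0.05,"wx": 0,"wy": 0,"wz": 0,"hand": 0.4},
  ],
)

```text
time: 13.45
tool_pos: [0.5289, 0.2117, 0.0663]
tool_rot: [3.141, 0.0, 0.0]
contact_force: [-0.5, -0.3, -1.0]
opening: 0.045
```

move_arm(
  deltas=[
    {"x": 0,"y": 0.0006,"z": 0.006,"wx": 0,"wy": 0,"wz": 0,"hand": 0.4},
    {"x": 0,"y": 0.0006,"z": 0.011,"wx": 0,"wy": 0,"wz": 0,"hand": 0.4},
    {"x": 0,"y": 0.0006,"z": 0.016,"wx": 0,"wy": 0,"wz": 0,"hand": 0.4},
    {"x": 0,"y": 0.0006,"z": 0.02,"wx": 0,"wy": 0,"wz": 0,"hand": 0.4},
    {"x": 0,"y": 0.0006,"z": 0.02,"wx": 0,"wy": 0,"wz": 0,"hand": 0.4},
  ],
)

```text
time: 14.08
tool_pos: [0.5288, 0.2111, 0.0462]
tool_rot: [3.141, 0.001, 0.0]
contact_force: [-0.3, 0.2, -0.6]
opening: 0.0451
```

move_arm(
  deltas=[
    {"x": 0,"y": 0,"z": 0.005,"wx": 0,"wy": 0,"wz": 0,"hand": 0.4},
    {"x": 0,"y": 0,"z": 0.01,"wx": 0,"wy": 0,"wz": 0,"hand": 0.4},
    {"x": 0,"y": 0,"z": 0.015,"wx": 0,"wy": 0,"wz": 0,"hand": 0.4},
    {"x": 0,"y": 0,"z": 0.017,"wx": 0,"wy": 0,"wz": 0,"hand": 0.4},
    {"x": 0,"y": 0,"z": 0.017,"wx": 0,"wy": 0,"wz": 0,"hand": 0.4},
  ],
)

```text
time: 14.7
tool_pos: [0.529, 0.2111, 0.0294]
tool_rot: [3.141, 0.0, 0.0]
contact_force: [-0.3, -0.2, -0.6]
opening: 0.0454
```

move_arm(
  deltas=[
    {"x": 0,"y": 0,"z": 0.001,"wx": 0,"wy": 0,"wz": 0,"hand": 0.4},
    {"x": 0,"y": 0,"z": 0.002,"wx": 0,"wy": 0,"wz": 0,"hand": 0.4},
    {"x": 0,"y": 0,"z": 0.0028,"wx": 0,"wy": 0,"wz": 0,"hand": 0.4},
    {"x": 0,"y": 0,"z": 0.0028,"wx": 0,"wy": 0,"wz": 0,"hand": 0.4},
  ],
)

```text
time: 15.2
tool_pos: [0.529, 0.2111, 0.0267]
tool_rot: [3.141, 0.0, 0.0]
contact_force: [0.2, -0.9, -0.8]
opening: 0.0449
```

move_arm(
  deltas=[
    {"x": 0,"y": 0,"z": 0.0005,"wx": 0,"wy": 0,"wz": 0,"hand": 0.4},
    {"x": 0,"y": 0,"z": 0.0005,"wx": 0,"wy": 0,"wz": 0,"hand": 0.4},
  ],
)

```text
time: 15.45
tool_pos: [0.5291, 0.2112, 0.0265]
tool_rot: [3.142, -0.0, 0.0]
contact_force: [-0.0, -0.3, 2.0]
opening: 0.0451
```

Contact came at 0.0265 with 2 N, against a predicted home of 0.0264. The spacer is home. I'll release, rise, and go to the washer.

move_arm(
  deltas=[
    {"x": 0,"y": 0,"z": 0,"wx": 0,"wy": 0,"wz": 0,"hand": 0.7},
    {"x": 0,"y": 0,"z": 0,"wx": 0,"wy": 0,"wz": 0,"hand": 0.7},
    {"x": 0,"y": 0,"z": 0,"wx": 0,"wy": 0,"wz": 0,"hand": 0.7},
    {"x": 0,"y": 0,"z": -0.01,"wx": 0,"wy": 0,"wz": 0,"hand": 0.7},
    {"x": 0,"y": 0,"z": -0.05,"wx": 0,"wy": 0,"wz": 0,"hand": 0.7},
    {"x": 0,"y": 0,"z": -0.1,"wx": 0,"wy": 0,"wz": 0,"hand": 0.7},
    {"x": 0,"y": 0,"z": -0.1,"wx": 0,"wy": 0,"wz": 0,"hand": 0.7},
  ],
)

```text
time: 16.32
tool_pos: [0.5318, 0.2119, 0.1313]
tool_rot: [-3.139, -0.009, 0.0]
contact_force: [-0.1, -1.0, -0.4]
opening: 0.0644
```

move_arm(
  deltas=[
    {"x": 0.005,"y": 0.06,"z": 0,"wx": 0,"wy": 0,"wz": 0,"hand": 0.8},
    {"x": 0.01,"y": 0.12,"z": 0,"wx": 0,"wy": 0,"wz": 0,"hand": 0.8},
    {"x": 0.015,"y": 0.18,"z": 0,"wx": 0,"wy": 0,"wz": 0,"hand": 0.8},
    {"x": 0.02,"y": 0.24,"z": 0,"wx": 0,"wy": 0,"wz": 0,"hand": 0.8},
    {"x": 0.025,"y": 0.3,"z": 0,"wx": 0,"wy": 0,"wz": 0,"hand": 0.8},
    {"x": 0.03,"y": 0.36,"z": 0.01,"wx": 0,"wy": 0,"wz": 0,"hand": 0.8},
    {"x": 0.035,"y": 0.415,"z": 0.03,"wx": 0,"wy": 0,"wz": 0,"hand": 0.8},
    {"x": 0.0392,"y": 0.46,"z": 0.05,"wx": 0,"wy": 0,"wz": 0,"hand": 0.8},
  ],
)

```text
time: 17.32
tool_pos: [0.5679, -0.2511, 0.0754]
tool_rot: [-3.142, 0.0, -0.001]
contact_force: [-0.3, 1.4, -0.1]
opening: 0.0734
```

```bash
python3 - <<'E'
from seg import *
o=monitor.observe();print(o['time'],o['tool_pos'],o['opening']);im=grab('scene','g6.png');t=grab('top','g6t.png')
c,s=seg(im,(275,125,325,180),100,130);print(c,s,proj('scene',[.529,.211,.061]))
c,s=seg(t,(175,160,215,205),100,130);print(c,s,proj('top',[.529,.211,.061]))
E
```

```text
17.325 [ 0.56793116 -0.25106937  0.07539978] 0.07335332497549556
[298.6196319 155.2392638] [17, 24, 15, 13, 113] [298.56562445 155.10488744]
[194.97744361 180.70676692] [14, 15, 13, 13, 82] [195.00803481 180.82895088]
```

The spacer sits within 0.2 px of its home prediction in both views. Now the washer.

move_arm(
  deltas=[
    {"x": 0,"y": 0.0119,"z": 0.03,"wx": 0,"wy": 0,"wz": 0,"hand": 0.8},
    {"x": 0,"y": 0.0119,"z": 0.06,"wx": 0,"wy": 0,"wz": 0,"hand": 0.8},
    {"x": 0,"y": 0.0119,"z": 0.085,"wx": 0,"wy": 0,"wz": 0,"hand": 0.8},
    {"x": 0,"y": 0.0119,"z": 0.095,"wx": 0,"wy": 0,"wz": 0,"hand": 0.8},
    {"x": 0,"y": 0.0119,"z": 0.1,"wx": 0,"wy": 0,"wz": 0,"hand": 0.8},
    {"x": 0,"y": 0.0119,"z": 0.1,"wx": 0,"wy": 0,"wz": 0,"hand": 0.8},
  ],
)

```text
time: 18.18
tool_pos: [0.5687, -0.2607, -0.0231]
tool_rot: [3.141, -0.001, 0.0]
contact_force: [-0.9, -0.7, 0.1]
opening: 0.0733
```

move_arm(
  deltas=[
    {"x": 0,"y": 0,"z": 0.002,"wx": 0,"wy": 0,"wz": 0,"hand": 0.8},
    {"x": 0,"y": 0,"z": 0.0037,"wx": 0,"wy": 0,"wz": 0,"hand": 0.8},
    {"x": 0,"y": 0,"z": 0.0037,"wx": 0,"wy": 0,"wz": 0,"hand": 0.45},
    {"x": 0,"y": 0,"z": 0.0037,"wx": 0,"wy": 0,"wz": 0,"hand": 0.45},
    {"x": 0,"y": 0,"z": 0.0037,"wx": 0,"wy": 0,"wz": 0,"hand": 0.45},
    {"x": 0,"y": 0,"z": 0.0037,"wx": 0,"wy": 0,"wz": 0,"hand": 0.45},
  ],
)

```text
time: 18.92
tool_pos: [0.5684, -0.2608, -0.0273]
tool_rot: [3.141, -0.0, 0.0]
contact_force: [0.2, 0.1, 0.5]
opening: 0.0473
```

move_arm(
  deltas=[
    {"x": 0,"y": 0,"z": 0,"wx": 0,"wy": 0,"wz": 0,"hand": 0.45},
    {"x": 0,"y": 0,"z": -0.02,"wx": 0,"wy": 0,"wz": 0,"hand": 0.45},
    {"x": 0,"y": 0,"z": -0.06,"wx": 0,"wy": 0,"wz": 0,"hand": 0.45},
    {"x": 0,"y": 0,"z": -0.11,"wx": 0,"wy": 0,"wz": 0,"hand": 0.45},
    {"x": 0,"y": 0,"z": -0.14,"wx": 0,"wy": 0,"wz": 0,"hand": 0.45},
    {"x": 0,"y": 0,"z": -0.14,"wx": 0,"wy": 0,"wz": 0,"hand": 0.45},
  ],
)

```text
time: 19.68
tool_pos: [0.5697, -0.2615, 0.1154]
tool_rot: [3.139, -0.005, 0.0]
contact_force: [-0.5, 0.4, -1.3]
opening: 0.0476
```

move_arm(
  deltas=[
    {"x": -0.005,"y": -0.06,"z": 0,"wx": 0,"wy": 0,"wz": 0,"hand": 0.45},
    {"x": -0.01,"y": -0.12,"z": 0,"wx": 0,"wy": 0,"wz": 0,"hand": 0.45},
    {"x": -0.015,"y": -0.18,"z": 0,"wx": 0,"wy": 0,"wz": 0,"hand": 0.45},
    {"x": -0.02,"y": -0.24,"z": 0,"wx": 0,"wy": 0,"wz": 0,"hand": 0.45},
    {"x": -0.025,"y": -0.3,"z": 0,"wx": 0,"wy": 0,"wz": 0,"hand": 0.45},
    {"x": -0.03,"y": -0.36,"z": 0,"wx": 0,"wy": 0,"wz": 0,"hand": 0.45},
    {"x": -0.035,"y": -0.42,"z": 0,"wx": 0,"wy": 0,"wz": 0,"hand": 0.45},
    {"x": -0.0394,"y": -0.46,"z": 0,"wx": 0,"wy": 0,"wz": 0,"hand": 0.45},
  ],
)

```text
time: 20.68
tool_pos: [0.5273, 0.2016, 0.1109]
tool_rot: [3.141, 0.003, 0.002]
contact_force: [0.4, -0.1, -0.3]
opening: 0.0473
```

move_arm(
  deltas=[
    {"x": 0,"y": -0.0118,"z": 0,"wx": 0,"wy": 0,"wz": 0,"hand": 0.45},
    {"x": 0,"y": -0.0118,"z": 0,"wx": 0,"wy": 0,"wz": 0,"hand": 0.45},
    {"x": 0,"y": -0.0118,"z": 0.005,"wx": 0,"wy": 0,"wz": 0,"hand": 0.45},
    {"x": 0,"y": -0.0118,"z": 0.015,"wx": 0,"wy": 0,"wz": 0,"hand": 0.45},
    {"x": 0,"y": -0.0118,"z": 0.02,"wx": 0,"wy": 0,"wz": 0,"hand": 0.45},
  ],
)

```text
time: 21.3
tool_pos: [0.5285, 0.21, 0.0915]
tool_rot: [3.141, 0.001, -0.001]
contact_force: [-1.3, 0.4, -0.0]
opening: 0.0473
```

move_arm(
  deltas=[
    {"x": 0,"y": 0,"z": 0.006,"wx": 0,"wy": 0,"wz": 0,"hand": 0.45},
    {"x": 0,"y": 0,"z": 0.012,"wx": 0,"wy": 0,"wz": 0,"hand": 0.45},
    {"x": 0,"y": 0,"z": 0.018,"wx": 0,"wy": 0,"wz": 0,"hand": 0.45},
    {"x": 0,"y": 0,"z": 0.024,"wx": 0,"wy": 0,"wz": 0,"hand": 0.45},
    {"x": 0,"y": 0,"z": 0.024,"wx": 0,"wy": 0,"wz": 0,"hand": 0.45},
  ],
)

```text
time: 21.92
tool_pos: [0.5285, 0.211, 0.068]
tool_rot: [3.141, 0.001, 0.0]
contact_force: [0.2, -0.6, -0.3]
opening: 0.0472
```

move_arm(
  deltas=[
    {"x": 0,"y": 0,"z": 0.006,"wx": 0,"wy": 0,"wz": 0,"hand": 0.45},
    {"x": 0,"y": 0,"z": 0.012,"wx": 0,"wy": 0,"wz": 0,"hand": 0.45},
    {"x": 0,"y": 0,"z": 0.018,"wx": 0,"wy": 0,"wz": 0,"hand": 0.45},
    {"x": 0,"y": 0,"z": 0.021,"wx": 0,"wy": 0,"wz": 0,"hand": 0.45},
    {"x": 0,"y": 0,"z": 0.021,"wx": 0,"wy": 0,"wz": 0,"hand": 0.45},
  ],
)

```text
time: 22.55
tool_pos: [0.5287, 0.211, 0.0473]
tool_rot: [3.141, 0.001, 0.0]
contact_force: [-0.8, 0.3, -0.4]
opening: 0.0473
```

move_arm(
  deltas=[
    {"x": 0,"y": 0,"z": 0.001,"wx": 0,"wy": 0,"wz": 0,"hand": 0.45},
    {"x": 0,"y": 0,"z": 0.002,"wx": 0,"wy": 0,"wz": 0,"hand": 0.45},
    {"x": 0,"y": 0,"z": 0.003,"wx": 0,"wy": 0,"wz": 0,"hand": 0.45},
    {"x": 0,"y": 0,"z": 0.0034,"wx": 0,"wy": 0,"wz": 0,"hand": 0.45},
    {"x": 0,"y": 0,"z": 0.0034,"wx": 0,"wy": 0,"wz": 0,"hand": 0.45},
  ],
)

```text
time: 23.18
tool_pos: [0.529, 0.2111, 0.0444]
tool_rot: [3.142, -0.0, 0.0]
contact_force: [0.6, -0.5, 2.0]
opening: 0.0478
```

Contact came at 0.0444 with 2 N, against a predicted 0.0447, so the washer is home. I'll release it and fetch the bushing.

move_arm(
  deltas=[
    {"x": 0,"y": 0,"z": 0,"wx": 0,"wy": 0,"wz": 0,"hand": 0.75},
    {"x": 0,"y": 0,"z": 0,"wx": 0,"wy": 0,"wz": 0,"hand": 0.75},
    {"x": 0,"y": 0,"z": 0,"wx": 0,"wy": 0,"wz": 0,"hand": 0.75},
    {"x": 0,"y": 0,"z": -0.01,"wx": 0,"wy": 0,"wz": 0,"hand": 0.75},
    {"x": 0,"y": 0,"z": -0.05,"wx": 0,"wy": 0,"wz": 0,"hand": 0.75},
    {"x": 0,"y": 0,"z": -0.085,"wx": 0,"wy": 0,"wz": 0,"hand": 0.75},
    {"x": 0,"y": 0,"z": -0.085,"wx": 0,"wy": 0,"wz": 0,"hand": 0.75},
  ],
)

```text
time: 24.05
tool_pos: [0.5309, 0.2116, 0.1329]
tool_rot: [-3.14, -0.007, 0.0]
contact_force: [-0.0, 0.0, -1.2]
opening: 0.0686
```

move_arm(
  deltas=[
    {"x": -0.01,"y": 0.055,"z": 0,"wx": 0,"wy": 0,"wz": 0,"hand": 0.8},
    {"x": -0.02,"y": 0.11,"z": 0,"wx": 0,"wy": 0,"wz": 0,"hand": 0.8},
    {"x": -0.03,"y": 0.165,"z": 0,"wx": 0,"wy": 0,"wz": 0,"hand": 0.8},
    {"x": -0.04,"y": 0.22,"z": 0,"wx": 0,"wy": 0,"wz": 0,"hand": 0.8},
    {"x": -0.05,"y": 0.275,"z": 0,"wx": 0,"wy": 0,"wz": 0,"hand": 0.8},
    {"x": -0.06,"y": 0.33,"z": 0.01,"wx": 0,"wy": 0,"wz": 0,"hand": 0.8},
    {"x": -0.07,"y": 0.38,"z": 0.04,"wx": 0,"wy": 0,"wz": 0,"hand": 0.8},
    {"x": -0.073,"y": 0.401,"z": 0.07,"wx": 0,"wy": 0,"wz": 0,"hand": 0.8},
  ],
)

```text
time: 25.05
tool_pos: [0.4551, -0.1924, 0.0583]
tool_rot: [3.141, -0.0, -0.003]
contact_force: [-0.3, 0.2, 0.2]
opening: 0.0735
```

```bash
python3 - <<'E'
from seg import *
o=monitor.observe();print(o['time'],o['tool_pos'],o['opening']);im=grab('scene','g7.png');t=grab('top','g7t.png')
for n,i,b in(('scene',im,(280,130,320,180)),('top',t,(180,160,212,200))):
    c,s=seg(i,b,15,35);print(n,c,s,proj(n,[.529,.211,.0765]))
E
```

```text
25.05 [ 0.45507387 -0.19244265  0.05829437] 0.07351360477266482
scene [298.97435897 151.98290598] [12, 18, 15, 9, 70] [298.93172613 151.37662235]
top [194.58394161 180.15328467] [8, 14, 14, 13, 87] [194.49093452 179.96271846]
```

The washer agrees with its home prediction in both views. I'll grip the bushing with the tips 7 mm above its underside.

move_arm(
  deltas=[
    {"x": 0,"y": 0,"z": 0,"wx": 0,"wy": 0,"wz": 0,"hand": 0.8},
    {"x": 0,"y": 0,"z": 0.025,"wx": 0,"wy": 0,"wz": 0,"hand": 0.8},
    {"x": 0,"y": 0,"z": 0.05,"wx": 0,"wy": 0,"wz": 0,"hand": 0.8},
    {"x": 0,"y": 0,"z": 0.07,"wx": 0,"wy": 0,"wz": 0,"hand": 0.8},
    {"x": 0,"y": 0,"z": 0.0805,"wx": 0,"wy": 0,"wz": 0,"hand": 0.8},
    {"x": 0,"y": 0,"z": 0.0805,"wx": 0,"wy": 0,"wz": 0,"hand": 0.6},
    {"x": 0,"y": 0,"z": 0.0805,"wx": 0,"wy": 0,"wz": 0,"hand": 0.4},
    {"x": 0,"y": 0,"z": 0.0805,"wx": 0,"wy": 0,"wz": 0,"hand": 0.38},
  ],
  grip_force=12,
)

```text
time: 26.15
tool_pos: [0.4565, -0.1902, -0.0205]
tool_rot: [3.141, -0.001, 0.0]
contact_force: [0.2, -0.5, 0.0]
opening: 0.0482
```

move_arm(
  deltas=[
    {"x": 0,"y": 0,"z": 0,"wx": 0,"wy": 0,"wz": 0,"hand": 0.38},
    {"x": 0,"y": 0,"z": 0,"wx": 0,"wy": 0,"wz": 0,"hand": 0.38},
    {"x": 0,"y": 0,"z": 0,"wx": 0,"wy": 0,"wz": 0,"hand": 0.38},
  ],
)

```text
time: 26.52
tool_pos: [0.4563, -0.1902, -0.0207]
tool_rot: [3.141, -0.001, 0.0]
contact_force: [-0.5, 0.9, 5.8]
opening: 0.042
```

move_arm(
  deltas=[
    {"x": 0,"y": 0,"z": -0.005,"wx": 0,"wy": 0,"wz": 0,"hand": 0.38},
    {"x": 0,"y": 0,"z": -0.03,"wx": 0,"wy": 0,"wz": 0,"hand": 0.38},
    {"x": 0,"y": 0,"z": -0.08,"wx": 0,"wy": 0,"wz": 0,"hand": 0.38},
    {"x": 0,"y": 0,"z": -0.13,"wx": 0,"wy": 0,"wz": 0,"hand": 0.38},
    {"x": 0,"y": 0,"z": -0.13,"wx": 0,"wy": 0,"wz": 0,"hand": 0.38},
    {"x": 0,"y": 0,"z": -0.13,"wx": 0,"wy": 0,"wz": 0,"hand": 0.38},
  ],
)

```text
time: 27.28
tool_pos: [0.4554, -0.1897, 0.1082]
tool_rot: [-3.141, 0.001, 0.0]
contact_force: [-0.1, -0.3, -0.3]
opening: 0.0416
```

```bash
python3 - <<'E'
from seg import *
o=monitor.observe();T=o['tool_pos'];print(o['time'],T,o['opening'],o['contact_force'],o['torque']);im=grab('scene','g8.png')
c,s=seg(im,(170,170,240,245),3,20);print(c,s,proj('scene',[T[0],T[1],T[2]+.0286+.005]))
u,v=c.astype(int);x0,y0=u-28,v-24
a=cv2.convertScaleAbs(cv2.resize(im[y0:y0+48,x0:x0+56],(560,480),interpolation=cv2.INTER_CUBIC),alpha=1.6)
for dz in(-.007,.017): cv2.circle(a,tuple(int(q) for q in (proj('scene',[T[0],T[1],T[2]+.0286+dz])-[x0,y0]+.5)*10),3,(255,0,255),-1)
cv2.imwrite('pics/g8c.png',a)
E
```

```text
27.275 [ 0.45535803 -0.18966173  0.10820904] 0.04162367173227008 [-0.06761567 -0.32087016 -0.32686227] [-0.02559173  0.01857658  0.00697283]
[198.3627451  205.24019608] [22, 26, 13, 19, 192] [196.11778579 204.74725724]
```

View pics/g8c.png

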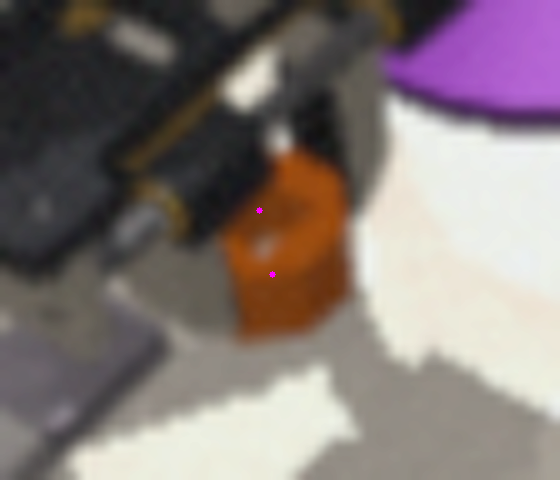

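The bushing is held upright with its hole showing at (270,225) in the crop. Its right edge looks slightly beyond prediction, so I'll check that at subpixel level.

```bash
python3 - <<'E'
from h import *
im=cv2.imread('pics/g8.png').astype(float); m0=cv2.imread('pics/sc0.png').astype(float)
def prof(im,v,u0,u1):
    p=im[v,u0:u1,2]-im[v,u0:u1,0]; hi=p.max(); lo=p[-3:].mean(); t=(hi*.8+lo)/2+.0*lo
    k=[i for i in range(len(p)-1) if p[i]>t>=p[i+1]][-1]; return u0+k+(p[k]-t)/(p[k]-p[k+1])
from cell import monitor
R=.021/np.cos(np.pi/8)
def pred(X,Y,z0,yaw,v):
    # right edge of silhouette hull at row v
    P=np.array([proj('scene',[X+R*np.cos(yaw+a),Y+R*np.sin(yaw+a),z]) for z in(z0,z0+.024) for a in np.pi/8+np.arange(8)*np.pi/4])
    h=cv2.convexHull(P.astype('f4'))[:,0];us=[]
    for i in range(len(h)):
        p,q=h[i],h[(i+1)%len(h)]
        if (p[1]-v)*(q[1]-v)<=0 and p[1]!=q[1]: us.append(p[0]+(q[0]-p[0])*(v-p[1])/(q[1]-p[1]))
    return max(us)
for n,img,X,Y,z0,rows,u in (('held',im,.4555,-.1898,.1082+.0286-.007,range(202,210),(200,212)),('bench',m0,.456,-.190,0,range(233,241),(204,216))):
    print(n,[(round(prof(img,v,*u),2),round(float(pred(X,Y,z0,0,v)),2)) for v in rows])
print((proj('scene',[.4575,-.19,.14])-proj('scene',[.4555,-.19,.14])))
E
```

```text
held [(np.float64(204.24), 204.34), (np.float64(204.11), 204.51), (np.float64(203.91), 204.68), (np.float64(203.73), 204.81), (np.float64(203.74), 204.92), (np.float64(204.07), 205.03), (np.float64(204.4), 205.14), (np.float64(204.45), 205.24)]
bench [(np.float64(209.7), 209.78), (np.float64(209.79), 209.95), (np.float64(209.77), 210.13), (np.float64(209.58), 210.26), (np.float64(209.24), 210.37), (np.float64(208.91), 210.48), (np.float64(209.05), 210.6), (np.float64(209.62), 210.71)]
[0.59699769 0.33005445]
```

No consistent x offset shows up (under 1 mm). I'll carry the bushing to the spindle.

move_arm(
  deltas=[
    {"x": 0.01,"y": -0.055,"z": 0,"wx": 0,"wy": 0,"wz": 0,"hand": 0.38},
    {"x": 0.02,"y": -0.11,"z": 0,"wx": 0,"wy": 0,"wz": 0,"hand": 0.38},
    {"x": 0.03,"y": -0.165,"z": 0,"wx": 0,"wy": 0,"wz": 0,"hand": 0.38},
    {"x": 0.04,"y": -0.22,"z": 0,"wx": 0,"wy": 0,"wz": 0,"hand": 0.38},
    {"x": 0.05,"y": -0.275,"z": 0,"wx": 0,"wy": 0,"wz": 0,"hand": 0.38},
    {"x": 0.06,"y": -0.33,"z": 0,"wx": 0,"wy": 0,"wz": 0,"hand": 0.38},
    {"x": 0.07,"y": -0.38,"z": 0,"wx": 0,"wy": 0,"wz": 0,"hand": 0.38},
    {"x": 0.073,"y": -0.401,"z": 0,"wx": 0,"wy": 0,"wz": 0,"hand": 0.38},
  ],
)

```text
time: 28.32
tool_pos: [0.5279, 0.2133, 0.1066]
tool_rot: [3.141, 0.003, 0.003]
contact_force: [-0.5, -0.1, -0.8]
opening: 0.0419
```

move_arm(
  deltas=[
    {"x": 0,"y": 0,"z": 0,"wx": 0,"wy": 0,"wz": 0,"hand": 0.38},
    {"x": 0,"y": 0,"z": 0,"wx": 0,"wy": 0,"wz": 0,"hand": 0.38},
    {"x": 0,"y": 0,"z": 0.01,"wx": 0,"wy": 0,"wz": 0,"hand": 0.38},
    {"x": 0,"y": 0,"z": 0.02,"wx": 0,"wy": 0,"wz": 0,"hand": 0.38},
    {"x": 0,"y": 0,"z": 0.02,"wx": 0,"wy": 0,"wz": 0,"hand": 0.38},
  ],
)

```text
time: 28.95
tool_pos: [0.5281, 0.2103, 0.0874]
tool_rot: [3.141, 0.002, -0.001]
contact_force: [-0.9, 0.4, 0.2]
opening: 0.0419
```

```bash
python3 - <<'E'
from h import *
o=monitor.observe();print(o)
E
```

```text
{'time': 28.95, 'qpos': array([ 2.44256955e-01,  5.28397373e-01,  1.55092239e+00, -1.51588631e-04,
        1.06477733e+00,  1.81572705e+00]), 'qvel': array([ 0.00674965, -0.01325925, -0.02224663,  0.00157109,  0.01379393,
        0.00242354]), 'joint_efforts': array([-1.09475506e-01, -4.97643185e+01, -2.16534251e+01,  7.14826208e-03,
       -2.12696646e-01, -1.79906103e-03]), 'tool_pos': array([0.52807387, 0.2103033 , 0.08744378]), 'tool_rot': array([ 3.14085689e+00,  2.39759573e-03, -6.01012708e-04]), 'contact_force': array([-0.87735464,  0.4425725 ,  0.22804355]), 'torque': array([ 0.10465942,  0.00893916, -0.06078702]), 'opening': 0.04190232516817408}
```

move_arm(
  deltas=[
    {"x": 0,"y": 0,"z": 0.002,"wx": 0,"wy": 0,"wz": 0,"hand": 0.38},
    {"x": 0,"y": 0,"z": 0.004,"wx": 0,"wy": 0,"wz": 0,"hand": 0.38},
    {"x": 0,"y": 0,"z": 0.0055,"wx": 0,"wy": 0,"wz": 0,"hand": 0.38},
    {"x": 0,"y": 0,"z": 0.0055,"wx": 0,"wy": 0,"wz": 0,"hand": 0.38},
  ],
)

```text
time: 29.45
tool_pos: [0.5288, 0.2111, 0.0831]
tool_rot: [3.141, 0.0, 0.0]
contact_force: [-0.6, -0.5, 0.2]
opening: 0.0419
```

move_arm(
  deltas=[
    {"x": 0,"y": 0,"z": 0.001,"wx": 0,"wy": 0,"wz": 0,"hand": 0.38},
    {"x": 0,"y": 0,"z": 0.002,"wx": 0,"wy": 0,"wz": 0,"hand": 0.38},
    {"x": 0,"y": 0,"z": 0.002,"wx": 0,"wy": 0,"wz": 0,"hand": 0.38},
  ],
)

```text
time: 29.82
tool_pos: [0.5288, 0.211, 0.0811]
tool_rot: [3.141, 0.0, 0.0]
contact_force: [-0.5, -0.0, -0.7]
opening: 0.0418
```

move_arm(
  deltas=[
    {"x": 0,"y": 0,"z": 0.0007,"wx": 0,"wy": 0,"wz": 0,"hand": 0.38},
    {"x": 0,"y": 0,"z": 0.0014,"wx": 0,"wy": 0,"wz": 0,"hand": 0.38},
    {"x": 0,"y": 0,"z": 0.0014,"wx": 0,"wy": 0,"wz": 0,"hand": 0.38},
  ],
)

```text
time: 30.2
tool_pos: [0.5288, 0.211, 0.0797]
tool_rot: [3.141, 0.0, 0.0]
contact_force: [0.0, -0.5, -0.4]
opening: 0.042
```

move_arm(
  deltas=[
    {"x": 0,"y": 0,"z": 0.0006,"wx": 0,"wy": 0,"wz": 0,"hand": 0.38},
    {"x": 0,"y": 0,"z": 0.0006,"wx": 0,"wy": 0,"wz": 0,"hand": 0.38},
    {"x": 0,"y": 0,"z": 0.0006,"wx": 0,"wy": 0,"wz": 0,"hand": 0.38},
  ],
)

```text
time: 30.58
tool_pos: [0.5289, 0.2111, 0.0793]
tool_rot: [3.142, -0.0, 0.0]
contact_force: [-0.2, -1.2, 0.8]
opening: 0.0418
```

The predicted resting height is 0.0793 and contact is starting there. I'll press a touch more, aiming for about 2 N.

move_arm(
  deltas=[
    {"x": 0,"y": 0,"z": 0.0003,"wx": 0,"wy": 0,"wz": 0,"hand": 0.38},
    {"x": 0,"y": 0,"z": 0.0003,"wx": 0,"wy": 0,"wz": 0,"hand": 0.38},
  ],
)

```text
time: 30.82
tool_pos: [0.5289, 0.2111, 0.0791]
tool_rot: [3.142, -0.0, 0.0]
contact_force: [-1.0, -0.4, 2.0]
opening: 0.0418
```

move_arm(
  deltas=[
    {"x": 0,"y": 0,"z": 0,"wx": 0,"wy": 0,"wz": -4,"hand": 0.38},
    {"x": 0,"y": 0,"z": 0,"wx": 0,"wy": 0,"wz": -8,"hand": 0.38},
    {"x": 0,"y": 0,"z": 0,"wx": 0,"wy": 0,"wz": -8,"hand": 0.38},
  ],
)

```text
time: 31.2
tool_pos: [0.529, 0.2111, 0.079]
tool_rot: [3.142, -0.0, 0.139]
contact_force: [-0.3, 0.5, 1.6]
opening: 0.0424
```

move_arm(
  deltas=[
    {"x": 0,"y": 0,"z": 0,"wx": 0,"wy": 0,"wz": -4,"hand": 0.38},
    {"x": 0,"y": 0,"z": 0,"wx": 0,"wy": 0,"wz": -8,"hand": 0.38},
    {"x": 0,"y": 0,"z": 0,"wx": 0,"wy": 0,"wz": -8,"hand": 0.38},
  ],
)

```text
time: 31.58
tool_pos: [0.5289, 0.2111, 0.0789]
tool_rot: [3.142, -0.0, 0.278]
contact_force: [-0.1, 0.1, 1.6]
opening: 0.0421
```

move_arm(
  deltas=[
    {"x": 0,"y": 0,"z": 0.0002,"wx": 0,"wy": 0,"wz": -4,"hand": 0.38},
    {"x": 0,"y": 0,"z": 0.0002,"wx": 0,"wy": 0,"wz": -8,"hand": 0.38},
    {"x": 0,"y": 0,"z": 0.0002,"wx": 0,"wy": 0,"wz": -8,"hand": 0.38},
  ],
)

```text
time: 31.95
tool_pos: [0.5287, 0.211, 0.0784]
tool_rot: [3.142, 0.001, 0.417]
contact_force: [-0.3, 0.1, -1.5]
opening: 0.042
```

The force fell to zero and z dropped at a yaw of about 24°. I'll test by lowering 2 mm.

move_arm(
  deltas=[
    {"x": 0,"y": 0,"z": 0.0008,"wx": 0,"wy": 0,"wz": 0,"hand": 0.38},
    {"x": 0,"y": 0,"z": 0.0016,"wx": 0,"wy": 0,"wz": 0,"hand": 0.38},
    {"x": 0,"y": 0,"z": 0.0016,"wx": 0,"wy": 0,"wz": 0,"hand": 0.38},
  ],
)

```text
time: 32.33
tool_pos: [0.5288, 0.211, 0.0769]
tool_rot: [3.142, 0.0, 0.418]
contact_force: [-0.6, -0.1, -0.3]
opening: 0.0419
```

```bash
python3 - <<'E'
from h import *
for i in range(1):
    o=monitor.observe();print(o['tool_pos'],o['tool_rot'],o['contact_force'],o['torque'])
E
```

```text
[0.52875949 0.21098524 0.07690655] [3.14150261e+00 3.51397386e-04 4.18450439e-01] [-0.64757377 -0.09124866 -0.34838851] [-0.06075977 -0.03652316 -0.01018278]
```

move_arm(
  deltas=[
    {"x": 0,"y": 0,"z": 0.002,"wx": 0,"wy": 0,"wz": -1,"hand": 0.38},
    {"x": 0,"y": 0,"z": 0.004,"wx": 0,"wy": 0,"wz": -2,"hand": 0.38},
    {"x": 0,"y": 0,"z": 0.006,"wx": 0,"wy": 0,"wz": -2,"hand": 0.38},
    {"x": 0,"y": 0,"z": 0.006,"wx": 0,"wy": 0,"wz": -2,"hand": 0.38},
  ],
)

```text
time: 32.83
tool_pos: [0.5287, 0.2111, 0.0708]
tool_rot: [-3.142, 0.0, 0.454]
contact_force: [0.3, 0.0, -1.1]
opening: 0.0419
```

```bash
python3 - <<'E'
from h import *
o=monitor.observe();print(o['tool_pos'],o['tool_rot'],o['contact_force'],o['torque'])
E
```

```text
[0.52868987 0.21106031 0.07084827] [-3.14155054e+00  4.53084498e-04  4.53882361e-01] [ 0.30238725  0.01089818 -1.10024547] [-0.05269685 -0.0233917   0.02134542]
```

Sliding freely, with no torque. I'll continue down to 1 mm above home (predicted 0.0573), then ease onto the washer.

move_arm(
  deltas=[
    {"x": 0,"y": 0,"z": 0.003,"wx": 0,"wy": 0,"wz": 0,"hand": 0.38},
    {"x": 0,"y": 0,"z": 0.006,"wx": 0,"wy": 0,"wz": 0,"hand": 0.38},
    {"x": 0,"y": 0,"z": 0.009,"wx": 0,"wy": 0,"wz": 0,"hand": 0.38},
    {"x": 0,"y": 0,"z": 0.012,"wx": 0,"wy": 0,"wz": 0,"hand": 0.38},
    {"x": 0,"y": 0,"z": 0.012,"wx": 0,"wy": 0,"wz": 0,"hand": 0.38},
  ],
)

```text
time: 33.45
tool_pos: [0.5286, 0.211, 0.0588]
tool_rot: [-3.142, 0.001, 0.454]
contact_force: [0.3, 0.4, -0.5]
opening: 0.042
```

move_arm(
  deltas=[
    {"x": 0,"y": 0,"z": 0.0008,"wx": 0,"wy": 0,"wz": 0,"hand": 0.38},
    {"x": 0,"y": 0,"z": 0.0015,"wx": 0,"wy": 0,"wz": 0,"hand": 0.38},
    {"x": 0,"y": 0,"z": 0.0015,"wx": 0,"wy": 0,"wz": 0,"hand": 0.38},
  ],
)

```text
time: 33.83
tool_pos: [0.5288, 0.211, 0.0576]
tool_rot: [3.141, 0.0, 0.454]
contact_force: [-0.7, -0.7, -0.3]
opening: 0.042
```

move_arm(
  deltas=[
    {"x": 0,"y": 0,"z": 0.0005,"wx": 0,"wy": 0,"wz": 0,"hand": 0.38},
    {"x": 0,"y": 0,"z": 0.0005,"wx": 0,"wy": 0,"wz": 0,"hand": 0.38},
  ],
)

```text
time: 34.08
tool_pos: [0.5289, 0.2111, 0.0573]
tool_rot: [3.141, -0.0, 0.454]
contact_force: [-0.1, -0.3, 1.2]
opening: 0.0418
```

Contact came at 0.0573, as predicted, so the bushing is home. I'll release, rise, and back off to check.

move_arm(
  deltas=[
    {"x": 0,"y": 0,"z": 0,"wx": 0,"wy": 0,"wz": 0,"hand": 0.7},
    {"x": 0,"y": 0,"z": 0,"wx": 0,"wy": 0,"wz": 0,"hand": 0.7},
    {"x": 0,"y": 0,"z": 0,"wx": 0,"wy": 0,"wz": 0,"hand": 0.7},
    {"x": 0,"y": 0,"z": -0.01,"wx": 0,"wy": 0,"wz": 0,"hand": 0.7},
    {"x": 0,"y": 0,"z": -0.04,"wx": 0,"wy": 0,"wz": 0,"hand": 0.7},
    {"x": 0,"y": 0,"z": -0.09,"wx": 0,"wy": 0,"wz": 0,"hand": 0.7},
    {"x": 0,"y": 0,"z": -0.1,"wx": 0,"wy": 0,"wz": 0,"hand": 0.7},
  ],
)

```text
time: 34.95
tool_pos: [0.5309, 0.2116, 0.1614]
tool_rot: [3.14, -0.007, 0.454]
contact_force: [0.7, -0.4, -0.2]
opening: 0.0642
```

move_arm(
  deltas=[
    {"x": -0.02,"y": 0.05,"z": 0,"wx": 0,"wy": 0,"wz": 0,"hand": 0.7},
    {"x": -0.04,"y": 0.1,"z": 0,"wx": 0,"wy": 0,"wz": 0,"hand": 0.7},
    {"x": -0.06,"y": 0.15,"z": 0,"wx": 0,"wy": 0,"wz": 0,"hand": 0.7},
    {"x": -0.08,"y": 0.2,"z": 0,"wx": 0,"wy": 0,"wz": 0,"hand": 0.7},
    {"x": -0.1,"y": 0.25,"z": 0,"wx": 0,"wy": 0,"wz": 0,"hand": 0.7},
    {"x": -0.12,"y": 0.3,"z": 0,"wx": 0,"wy": 0,"wz": 0,"hand": 0.7},
    {"x": -0.12,"y": 0.3,"z": 0,"wx": 0,"wy": 0,"wz": 0,"hand": 0.7},
    {"x": -0.12,"y": 0.3,"z": 0,"wx": 0,"wy": 0,"wz": 0,"hand": 0.7},
  ],
)

```text
time: 35.95
tool_pos: [0.5522, -0.1108, 0.1568]
tool_rot: [-3.141, 0.001, 0.453]
contact_force: [0.8, 0.5, 0.4]
opening: 0.0641
```

```bash
python3 - <<'E'
from seg import *
o=monitor.observe();print(o['time'],o['tool_pos'],o['opening']);im=grab('scene','f.png');t=grab('top','ft.png')
for n,i,b in(('scene',im,(280,125,320,180)),('top',t,(180,160,212,200))):
    c,s=seg(i,b,3,16);print(n,c,s,'home',proj(n,[.529,.211,.09]),'on square',proj(n,[.529,.211,.112]))
a=cv2.resize(im[120:180,260:340],(400,300),interpolation=cv2.INTER_CUBIC);d=cv2.resize(t[150:210,155:235],(400,300),interpolation=cv2.INTER_CUBIC)
cv2.imwrite('pics/fc.png',np.vstack([np.hstack([cv2.convertScaleAbs(a,alpha=1.5),d]),cv2.resize(im[:],(800,600))[150:450]]))
s0,t0=cv2.imread('pics/sc0.png').astype(int),cv2.imread('pics/top0.png').astype(int)
E
```

```text
35.95 [ 0.55215214 -0.11076244  0.15677534] 0.06408101774615628
scene [299.42934783 148.38043478] [13, 16, 14, 16, 142] home [299.25654193 148.06879976] on square [299.79814257 142.55330807]
top [194.7016129  179.61290323] [9, 14, 13, 12, 58] home [194.0329305  179.19548251] on square [193.2708809  177.91891761]
```

View pics/fc.png

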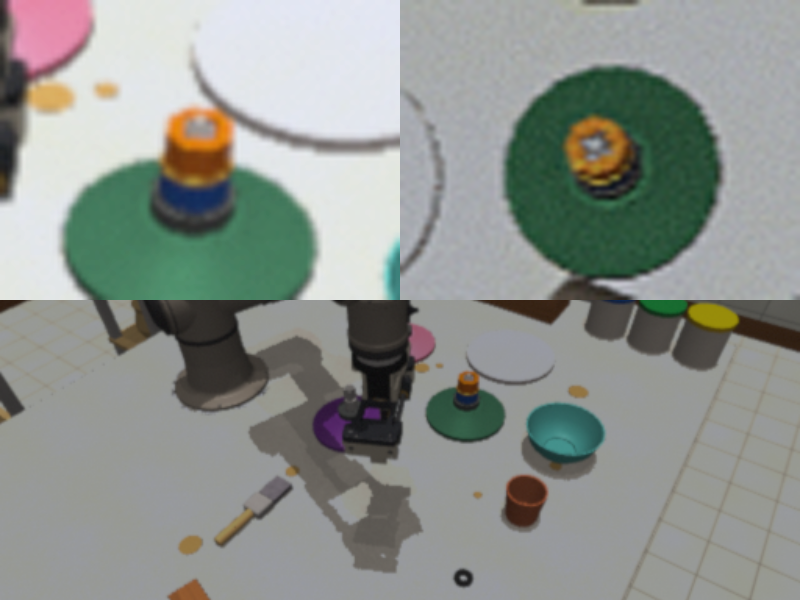

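The stack stands blue, brass, orange on the green base, with the spindle tip showing through the bushing. The bystanders visible in this picture look unmoved. I'm handing it in.

```bash
python3 -c "
from cell import robot
print(robot.hand_in())"
```

```text
the job is handed in; nothing more can be done
None
```

The stack is rebuilt on the green base's spindle: blue spacer, then brass washer, then orange bushing. I handed it in at about 36 s of the 72 s allowed, with the arm clear of everything.

- **Seating:** each part was lowered until it touched at its predicted home height, within 0.3 mm and with about 2 N or less. The bushing rested on the square at about 2 N and dropped in at about 24° of turn. It slid down with no noticeable force or torque and touched the washer at its predicted height.
- **Last check:** in the scene camera the bushing is 0.4 px from its home position, and in the top camera about 0.8 px, because part of it was masked out there. Resting on the square would have put it about 5.5 px away in the scene view. The bystanders in view looked unmoved. The jar, loop tool and most of the rib were outside the last picture, and I did not compare positions numerically.
- **What went wrong:** the reported tool height did not match the fingertips. They touched the bench at a reported −28.6 mm. Because of this my first grasp closed above the spacer, which did not move. I measured the offset by gentle touch and used it from then on.
- **Unexplained reading:** I saw a brief 5.8 N vertical force while gripping the bushing on the bench. It was gone once the bushing was lifted.

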